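# Mount the splined feeder bowl and pour in the terminal blocks

## Robot

A 6-joint arm with a two-finger parallel gripper is mounted at the origin on the work surface; the furniture and walls round the work are solid. World frame = base frame: x ahead of the robot, y to its left, z up, the work surface at z = 0. Lengths are in m, angles in rad, forces in N, time in s.
With the tool pointing down it reaches from about 0.35 to 0.775 m from the base axis. Payload 7.3 kg.
Tool frame: the origin (TCP) lies at the very end of the fingers, on their centre line; the grasp point (between the pads) lies 19 mm behind it; z points along the fingers, y is the line along which they close (so a half turn about z gives the same grasp; the last joint's range is limited). The gripper opens to 92 mm and grips with 3 to 60 N. Pads are 19 mm wide; open, the fingers measure 130 mm over their backs; the gripper's body (75 mm by 190 mm) begins 47 mm behind the grasp point.
Start: joints at [-1.366, 0.342, 1.524, -0, 1.275, -0.146], TCP at [0.18, -0.493, 0.227] pointing down, gripper open.
Joint ranges: [-2.53, 2.53], [-0.77, 2.02], [0.04, 2.7], [-1, 4.14], [0.28, 2.66], [-3.11, 3.11]. Speed limits (rad/s): [2.57, 2.57, 3.14, 3.14, 3.14, 3.14].

## Interface

Orientations are given as [roll, pitch, yaw] about the fixed x, y, z axes, in that order (R = Rz(yaw) Ry(pitch) Rx(roll)).
In Python, from cell import robot gives the robot as it stands. The module is installed in compiled form; this text tells all that it offers.
- The arm moves only by the tool arm_command, never from a script. Its argument "moves" is a list of rows, each a list of 3 entries, a list of its own where there are three numbers: the shift along the tool's x, y, z in m, then the turn, a rotation vector about the tool's x, y, z in rad, then the finger opening in m, from 0 to 0.0918. In form: [[[dx, dy, dz], [ax, ay, az], claw], ...]. A call has exactly 5 rows; each row is the pose to reach, as a shift and turn from the pose commanded when the call began, along the tool's axes at that moment; what a row does not reach only later rows make up. A row lasts 1/10 s, in which the tool goes at most 50 mm and 8.59 degrees, less where a joint would pass 70% of its speed; a pose out of reach is approached as far as the arm can. A call with a gripper value outside its range is refused whole. The fingers move at their own pace and stop on an object; "squeeze" is the grip in N (left out, the last holds). Time passes only in rows, so rows that repeat a pose let the fingers close, or fill a call up. It gives the time, the measured TCP pose, the force, the opening and the grip force at its end, in the units of the state.
- robot.observe(): the state, without advancing time (a new reading comes with each control period).
- robot.read_camera(name): name is "side" or "top"; returns the picture (400x640x3 uint8, red, green, blue); there is no depth.
- robot.camera_model(name): a dict with "fx", "fy", "cx", "cy" (pixels), "k1" (the pictures are not rectified: a ray, as slopes to the right and down, at radius r is drawn at 1 + k1 r^2 times it, then the intrinsics apply), "R" (3x3) and "t" (3): a world point X has camera coordinates R X + t. Camera axes: x right, y down, z forward; pixel columns grow to the right and rows downward; lengths in m; the calibration is good to about 2 mm. A picture is of the moment at which its call begins. camera_model takes no time and is no camera call.
- robot.hand_in(): hands the job in; it is judged then, once.
The state is a dict: "time": time; "qpos": joint angles; "qvel": joint speeds; "joint_efforts": joint torques, N m; "tool_pos": TCP position; "tool_rot": TCP orientation; "contact_force": force on the tool from outside, world axes, zero at the start; "torque": the same for the moment, N m; "opening": finger opening in m; "grip_force": force on a finger pad.
Only numpy, scipy, OpenCV 4.12 (cv2) and the standard library are available. Lean on these libraries where they do the work, as an engineer would, in place of code of your own. Each camera call takes 0.05 s, during which the arm holds its last target. There are 200 camera calls.

## Task

Get the parts feeder ready: lift the bowl by its square-headed centre post onto the splined shaft on top of the feeder and turn it until the teeth find each other and it drops fully home. Then pick up the steel cup, pour all eight terminal blocks out of it into the mounted bowl, and stand the empty cup upright back on the bench. Leave the other things on the bench where they are.

Things in the scene. Friction and masses are not known exactly. Their poses are not given: they have to be found in the camera images.
- feeder: Drive unit of a small parts feeder, fixed on the bench: grey round housing, 140 dia., flat top 50 above the origin. Origin at bench level on its vertical axis. The braked splined shaft end on top holds against about 2 N m; the angle at which its teeth stand is unrelated to the housing and is not measured.
- shaft_tip (a point): Tip of the splined steel shaft end, on the feeder's axis, 22 above the housing top (the point's axes are the housing's). Six even straight teeth, 8.5 wide, 12 high above the housing top, reaching to radius 27.5; in the middle a tapered nose, radius 17.5 at tooth-top height, 9 at the tip.
- bowl: The feeder's loose aluminium bowl, 0.25 to 0.5 kg, on the bench. Origin: centre of its underside, z up its axis. Pan: outer radius 72 at the bottom to 80 at the rim, wall 4, rim at z = 70, inside floor z = 30. Below the pan a collar, outer radius 34, z = 0 to 26, with six even inward teeth, 8.5 wide, one on the x axis, at z = 0 to 12; their tips leave an opening of radius 20.
- bowl_knob (a point): Middle of the square steel head of the bowl's centre post, on the axis at z = 85 of the bowl: the place to hold it. The head is 26 x 26, its flats square to the bowl's x and y, from z = 66 to 104; the round post below it has radius 10 to 12 from z = 42 to 66.
- bowl_floor (a point): Centre of the bowl's inside floor, z = 30. How it seats: the bowl's teeth drop between the shaft's only when turned to line up within about 5 degrees either way (repeats every 60 degrees). Teeth on teeth, the bowl's origin stands 62 above the feeder's origin; fully home, 50.
- cup: Plain round steel cup, open at the top, standing upright on the bench with the terminal blocks in it; 78 high, outer radius 30 at the bottom and 33 at the rim, wall 3, floor 4 thick, 0.1 to 0.18 kg empty. Origin at the centre of its underside, z up along its axis.
- block0: One of the eight equal terminal blocks in the cup, 12 x 27 x 11, 10 g, smooth plastic that slides on slopes above about 17 to 23 degrees. Origin at the centre of its underside, long side along its y.
- block1: One of the eight equal terminal blocks in the cup, 12 x 27 x 11, 10 g, smooth plastic that slides on slopes above about 17 to 23 degrees. Origin at the centre of its underside, long side along its y.
- block2: One of the eight equal terminal blocks in the cup, 12 x 27 x 11, 10 g, smooth plastic that slides on slopes above about 17 to 23 degrees. Origin at the centre of its underside, long side along its y.
- block3: One of the eight equal terminal blocks in the cup, 12 x 27 x 11, 10 g, smooth plastic that slides on slopes above about 17 to 23 degrees. Origin at the centre of its underside, long side along its y.
- block4: One of the eight equal terminal blocks in the cup, 12 x 27 x 11, 10 g, smooth plastic that slides on slopes above about 17 to 23 degrees. Origin at the centre of its underside, long side along its y.
- block5: One of the eight equal terminal blocks in the cup, 12 x 27 x 11, 10 g, smooth plastic that slides on slopes above about 17 to 23 degrees. Origin at the centre of its underside, long side along its y.
- block6: One of the eight equal terminal blocks in the cup, 12 x 27 x 11, 10 g, smooth plastic that slides on slopes above about 17 to 23 degrees. Origin at the centre of its underside, long side along its y.
- block7: One of the eight equal terminal blocks in the cup, 12 x 27 x 11, 10 g, smooth plastic that slides on slopes above about 17 to 23 degrees. Origin at the centre of its underside, long side along its y.
- tip_case: Bystander: small lidded case, 70 x 90 x 29, shut, standing or lying loose on the bench. Origin at the centre of its underside.
- solder_spool: Bystander: small spool, 59 x 72 x 41, standing or lying loose on the bench. Origin at the centre of its underside.
- cutter: Bystander: slim snap-blade cutter lying flat, 144 x 16 x 13, standing or lying loose on the bench. Origin at the centre of its underside.
- bottle: Bystander: bottle with a nozzle, 55 dia., 122 high, standing or lying loose on the bench. Origin at the centre of its underside.

How it is judged:
By the outcome, as a careful person would: the job done as asked, in the order asked, and still so for the second after the job is handed in, with the robot touching nothing.
It also fails if it takes over 72 s, if anything falls off the work surface, if the arm or the gripper's body presses on something with over 40 N, if the wrist force passes 120 N, or if a joint passes its speed limit or range.

## Working session

There is one attempt and no reset: what is moved stays moved. The work goes in short steps, Python scripts to look and compute and a tool call to move; the robot and the scene stay as the last step left them, time stands still between calls to the robot, and variables do not carry over. Pictures are saved under pics/ and viewed, at most 10 in all, crops included, and the job is handed in when it is done.

Besides the shell and the picture viewer there is one more tool, called after "Emit:" by a JSON object that holds its "api" and its "payload", one argument or row to a line. arm_command: Moves the arm, as the interface text tells. Its arguments: {"type":"object","properties":{"moves":{"type":"array"},"squeeze":{"type":"number"}},"required":["moves"]}

```bash
mkdir -p pics; python3 - <<'E'
from cell import robot
import cv2
for n in("top","side"):
    cv2.imwrite(f"pics/{n}0.png",robot.read_camera(n)[:,:,::-1]); 
    m=robot.camera_model(n); print(n,{k:(v.round(4).tolist() if hasattr(v,'round') and hasattr(v,'tolist') else v) for k,v in m.items()})
print(robot.observe())
E
```

```text
top {'fx': 442.3056210271702, 'fy': 442.3056210271702, 'cx': 323.62953604137493, 'cy': 196.0826314293912, 'k1': 0.011204572267092703, 'R': [[0.0284, -0.9996, 0.0076], [-0.9914, -0.0291, -0.1278], [0.128, -0.0039, -0.9918]], 't': [-0.0942, 0.5844, 0.9648]}
side {'fx': 367.84311231738724, 'fy': 367.84311231738724, 'cx': 319.5464986454453, 'cy': 196.67998205742947, 'k1': -0.054771161912476524, 'R': [[0.9998, 0.0077, 0.019], [0.0204, -0.4898, -0.8716], [0.0026, 0.8718, -0.4899]], 't': [-0.602, 0.0326, 0.9585]}
{'time': 0.1, 'qpos': array([-1.36600179e+00,  3.42613936e-01,  1.52490273e+00, -3.91224484e-05,
        1.27543043e+00, -1.46001984e-01]), 'qvel': array([-8.27311702e-04, -2.53959649e-03, -2.06552908e-03,  1.16906310e-04,
        6.61008634e-05, -1.51239759e-03]), 'joint_efforts': array([ 1.54019752e-03, -4.32003450e+01, -2.44693601e+01,  7.18267076e-02,
        5.25827694e-02, -5.50116795e-05]), 'tool_pos': array([ 0.18034749, -0.49266167,  0.22614132]), 'tool_rot': array([-3.14024718e+00, -1.60034018e-04,  3.50807831e-01]), 'contact_force': array([-0.33978241,  0.67026971,  0.11168803]), 'torque': array([0.06307271, 0.02213166, 0.02122545]), 'grip_force': 0.0, 'opening': 0.09230003677754173}
```

View pics/top0.png

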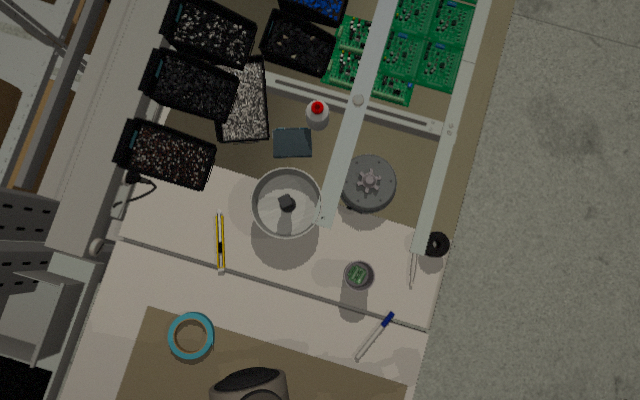

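View pics/side0.png

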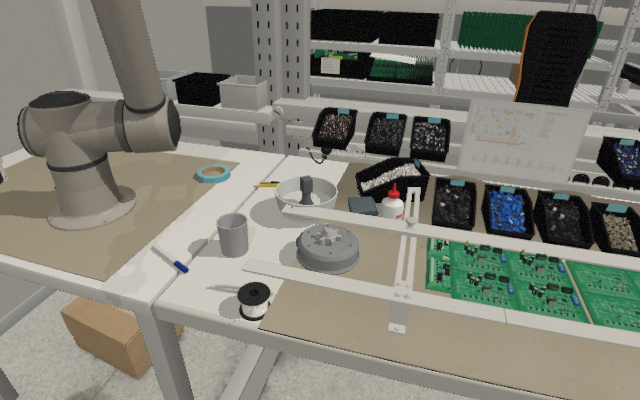

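The top picture shows the bowl (287,203), feeder (368,182), cup (358,275), and a light rail running between bowl and feeder. The side picture shows the same: bowl (306,195), feeder (328,245), cup (233,235). I'll zoom in on both.

```bash
cat > h.py <<'E'
import numpy as np, cv2
from scipy.optimize import least_squares
from cell import robot
C={n:robot.camera_model(n) for n in("top","side")}
def proj(n,X):
    m=C[n]; c=np.atleast_2d(X)@np.array(m["R"]).T+np.array(m["t"]); s=c[:,:2]/c[:,2:]
    s=s*(1+m["k1"]*(s**2).sum(1,keepdims=True)); return s*[m["fx"],m["fy"]]+[m["cx"],m["cy"]]
def at_z(n,uv,z):
    return np.r_[least_squares(lambda p:(proj(n,[*p,z])[0]-uv),[.5,0]).x,z]
def tri(a,b):
    r=least_squares(lambda p:np.r_[proj("top",p)[0]-a,proj("side",p)[0]-b],[.5,0,.1]); return r.x.round(4),r.fun.round(1)
def crop(src,x0,y0,x1,y1,k):
    return cv2.resize(src[y0:y1,x0:x1],None,fx=k,fy=k,interpolation=cv2.INTER_CUBIC)
E
python3 - <<'E'
from h import *
t=cv2.imread("pics/top0.png");s=cv2.imread("pics/side0.png")
cv2.imwrite("pics/c1.png",np.vstack([crop(t,245,150,445,300,4)]))
cv2.imwrite("pics/c2.png",crop(s,205,165,405,315,4))
print("rail end",tri((322,221),(284,210)))
E
```

```text
rail end (array([ 0.5238, -0.076 ,  0.0571]), array([ 0.3,  2.3,  2.5, -0.3]))
```

View pics/c1.png

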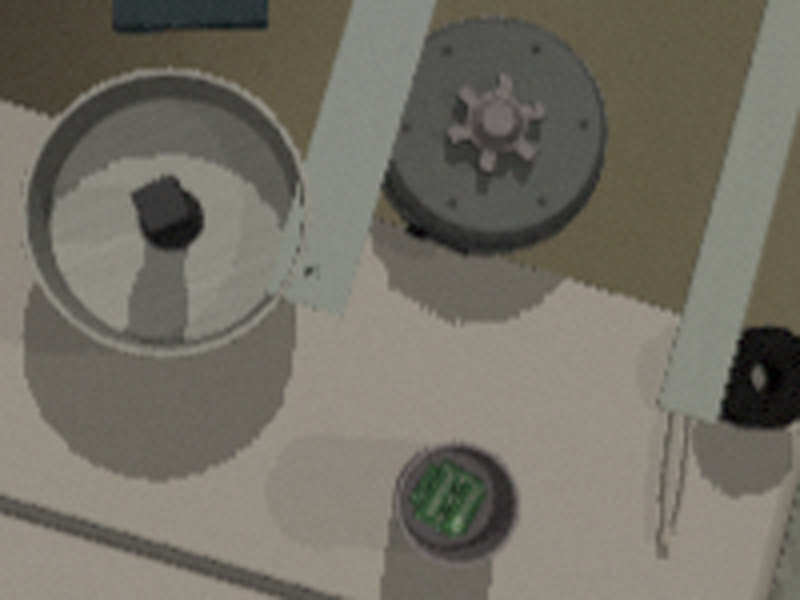

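View pics/c2.png

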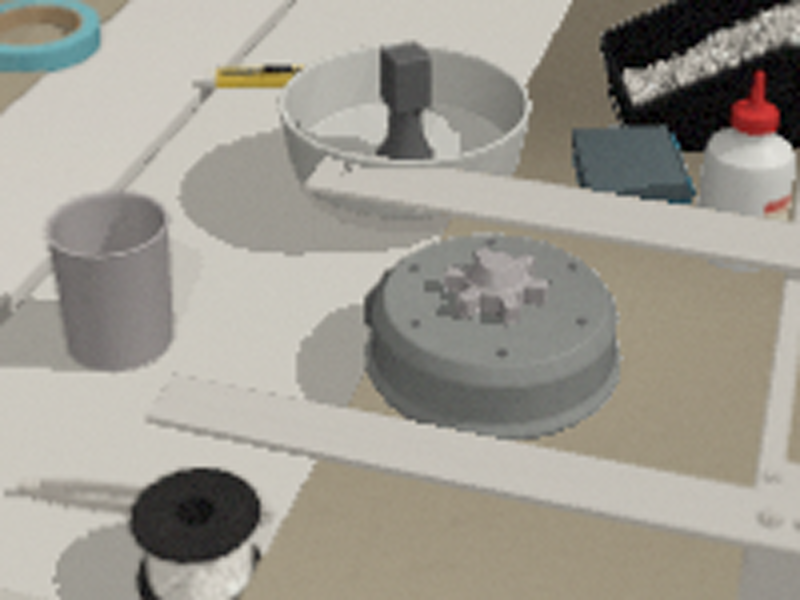

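```bash
python3 - <<'E'
from h import *
T=lambda p:np.array(p)/4+[245,150]-.375
S=lambda p:np.array(p)/4+[205,165]-.375
print("rail +y corner",tri(T((283,288)),S((335,160))),"-y corner",tri(T((342,315)),S((305,187))))
print("rail2 end",tri(T((662,405)),S((175,375))),tri(T((718,420)),S((148,415))))
# circle fits: points on outer rim at known z, radius
def circ(tp,sp,z,r,x0):
    def f(p):
        o=[]
        for n,ps in(("top",tp),("side",sp)):
            for q in ps:
                w=at_z(n,q,z); o.append(np.hypot(*(w[:2]-p))-r)
        return np.array(o)
    R=least_squares(f,x0); return R.x.round(4),(1e3*R.fun).round(1)
print("bowl top",circ([T(p) for p in[(25,205),(165,68),(165,355),(60,110),(275,120),(60,305)]],[],.07,.08,[.5,0]))
print("bowl side",circ([],[S(p) for p in[(280,105),(530,105),(405,44),(310,65),(500,65)]],.07,.08,[.5,0]))
print("cup top",circ([T(p) for p in[(395,503),(519,503),(457,443),(457,566)]],[],.078,.033,[.4,-.2]))
print("cup side",circ([],[S(p) for p in[(47,225),(168,225),(108,193),(108,258)]],.078,.033,[.4,-.2]))
tips=[(505,78),(544,107),(537,152),(488,172),(449,135),(460,94)]
w=np.array([at_z("top",T(p),.062)[:2] for p in tips]); c=w.mean(0); d=w-c
print("shaft",c, np.hypot(*d.T).round(4), (np.degrees(np.arctan2(d[:,1],d[:,0]))%60).round(1))
print("nose",tri(T((502,122)),S((500,255))))
print("feeder top", circ([T(p) for p in[(606,130),(500,17),(585,65),(590,175)]],[],.05,.07,[.6,-.1]), circ([],[S(p) for p in[(380,300),(617,300),(495,233),(410,255),(590,262)]],.05,.07,[.6,-.1]))
kt=[(132,190),(178,176),(190,213),(144,233)]
k=np.array([at_z("top",T(p),.104)[:2] for p in kt]); print("knob",k.mean(0),np.degrees([np.arctan2(*(k[(i+1)%4]-k[i])[::-1])%(np.pi/2) for i in range(4)]),np.hypot(*(k[1:]-k[:-1]).T))
ks=[(380,55),(408,43),(432,57),(405,70)]
k=np.array([at_z("side",S(p),.104)[:2] for p in ks]); print("knob s",k.mean(0),np.degrees([np.arctan2(*(k[(i+1)%4]-k[i])[::-1])%(np.pi/2) for i in range(4)]))
for n,uv in(("bottle",(317,107)),("case",(293,143)),("spool",(437,244)),("cutter",(220,242))): print(n,at_z("top",uv,.02))
E
```

```text
rail +y corner (array([ 0.5269, -0.0607,  0.0621]), array([-0. , -0.1, -0.1,  0. ])) -y corner (array([ 0.5127, -0.0935,  0.0631]), array([ 0. ,  0.1,  0.1, -0. ]))
rail2 end (array([ 0.4686, -0.2685,  0.0653]), array([ 0. ,  0.2,  0.2, -0. ])) (array([ 0.4615, -0.2986,  0.0662]), array([ 0. ,  0.1,  0.1, -0. ]))
bowl top (array([0.5672, 0.0035]), array([-1.9, -1.1, -0.9,  1.5, -3.2, -2.1]))
bowl side (array([0.5666, 0.0017]), array([-1.4, -1.5,  0.4, -0.6, -0.4]))
cup top (array([ 0.4133, -0.1569]), array([-0. , -0. , -0.8, -0.8]))
cup side (array([ 0.4141, -0.1597]), array([-0.8, -0.8, -0.9, -0.8]))
shaft [ 0.6219709  -0.17688211] [0.0258 0.0277 0.0273 0.0281 0.0277 0.0262] [51.1 50.6 54.9 50.5 45.9 53.2]
nose (array([ 0.6218, -0.178 ,  0.0758]), array([-0. , -0.7, -0.7,  0.1]))
feeder top (array([ 0.6181, -0.1677]), array([ 1.8, -2.3,  2. , -3.3])) (array([ 0.6233, -0.191 ]), array([-6.9, -6.3,  3.3, -0.7, -1.4]))
knob [0.56683483 0.00448249] [18.81141968 19.95535563 25.39321191 17.79686936] [0.02534475 0.02074455 0.02635337]
knob s [ 0.56731965 -0.00430889] [46.70779683 39.35485059 49.01732434 39.59518911]
bottle [ 0.80130534 -0.05567027  0.02      ]
case [ 0.71238495 -0.00213069  0.02      ]
spool [ 0.48674518 -0.33869704  0.02      ]
cutter [0.4771656 0.1549173 0.02     ]
```

```bash
python3 - <<'E'
from h import *
t=cv2.imread("pics/top0.png");s=cv2.imread("pics/side0.png")
a=crop(t,274,188,300,218,14);b=crop(s,292,168,322,198,14);c=crop(t,300,190,330,230,9);
b=cv2.convertScaleAbs(b,alpha=2);a=cv2.convertScaleAbs(a,alpha=2)
im=np.zeros((430,1100,3),np.uint8)
for x,i in((0,a),(364,b)): im[:i.shape[0],x:x+i.shape[1]]=i
im=np.zeros((430,800,3),np.uint8); im[:420,:364]=a; im[:420,366:786]=b
cv2.imwrite("pics/c3.png",im)
E
```

```text
(no output)
```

View pics/c3.png

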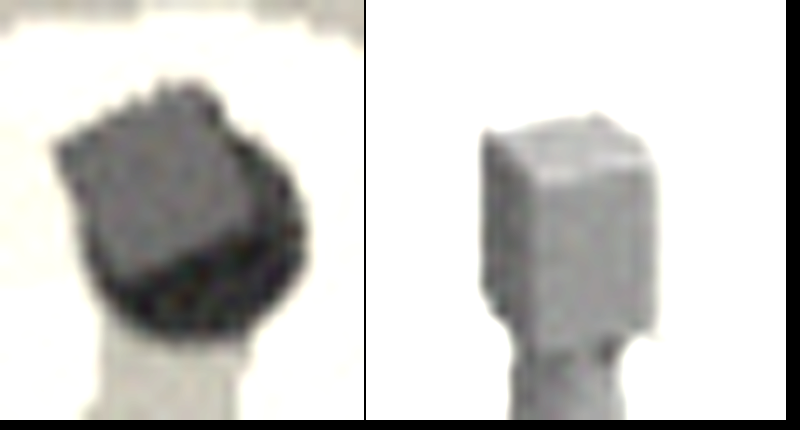

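The crop shows the square head clearly. In the top picture the face corners are at (55,148), (190,82), (258,222) and (120,280). In the side picture they are at (482,132), (540,182), (655,165) and (600,115).

```bash
python3 - <<'E'
from h import *
a=[np.array(p)/14+[274,188]-.46 for p in[(55,148),(190,82),(258,222),(120,280)]]
b=[(np.array(p)-[366,0])/14+[292,168]-.46 for p in[(482,130),(540,182),(657,163),(600,115)]]
for n,P in(("top",a),("side",b)):
    k=np.array([at_z(n,p,.104)[:2] for p in P]);print(n,k.mean(0),[round(np.degrees(np.arctan2(*(k[(i+1)%4]-k[i])[::-1])%(np.pi/2)),1) for i in range(4)])
def f(p):
    o=[]
    c=np.array([[1,1],[1,-1],[-1,-1],[-1,1]])*.013
    R=np.array([[np.cos(p[2]),-np.sin(p[2])],[np.sin(p[2]),np.cos(p[2])]])
    w=np.c_[c@R.T+p[:2],np.full(4,.104)]
    for n,P in(("top",a),("side",b)):
        q=proj(n,w); 
        for u in P: o.append(q[np.argmin(((q-u)**2).sum(1))]-u)
    return np.ravel(o)
for y0 in(.2,.4,.6):
    r=least_squares(f,[.567,.002,y0]);print(r.x[:2],np.degrees(r.x[2])%90,r.cost)
x=r.x
E
```

```text
top [0.56631841 0.00490912] [np.float64(28.1), np.float64(27.8), np.float64(24.7), np.float64(28.3)]
side [ 0.56694513 -0.00100963] [np.float64(29.3), np.float64(22.4), np.float64(29.7), np.float64(18.7)]
[0.5665274 0.0041989] 27.253214398162953 5.527443288002231
[0.5665274 0.0041989] 27.253260982228543 5.5274432877951085
[0.5665274 0.0041989] 27.253301391528165 5.527443287818671
```

Emit:
{"api": "arm_command", "payload": {
  "moves": [
    [[0.04,-0.025,0],[0,0,-0.05],0.09],
    [[0.08,-0.05,0],[0,0,-0.1],0.09],
    [[0.12,-0.075,0],[0,0,-0.122],0.09],
    [[0.16,-0.1,0],[0,0,-0.122],0.09],
    [[0.2,-0.125,0],[0,0,-0.122],0.09]
  ],
  "squeeze": 40
}}

```text
time: 0.6
tool_pos: [0.326, -0.3052, 0.2265]
tool_rot: [-3.141, 0.0, 0.472]
contact_force: [1.0, 0.3, 0.7]
opening: 0.0901
grip_force: 0.0
```

```bash
cat > st.py <<'E'
from h import *
import json,sys
o=robot.observe()
open("log.jsonl","a").write(json.dumps({k:np.asarray(v).tolist() for k,v in o.items()})+"\n")
from scipy.spatial.transform import Rotation as Ro
R=Ro.from_euler("xyz",o["tool_rot"])
print(round(o["time"],2),o["tool_pos"].round(4),np.degrees(o["tool_rot"]).round(2),"q",o["qpos"].round(3),"F",o["contact_force"].round(1),"T",o["torque"].round(2),o["opening"].round(4),o["grip_force"])
def to(p,rpy=None):
    d=R.inv().apply(np.array(p)-o["tool_pos"]); print("shift",d.round(4),np.linalg.norm(d).round(3))
    if rpy is not None: print("turn",(R.inv()*Ro.from_euler("xyz",rpy,degrees=True)).as_rotvec().round(4))
E
python3 - <<'E'
from st import *
to([.567,.003,.2],[180,0,27.2])
E
```

```text
Traceback (most recent call last):
  File "st.py", line 7, in <module>
    print(round(o["time"],2),o["tool_pos"].round(4),np.degrees(o["tool_rot"]).round(2),"q",o["qpos"].round(3),"F",o["contact_force"].round(1),"T",o["torque"].round(2),o["opening"].round(4),o["grip_force"])
                                                                                                                                                                       ^^^^^^^^^^^^^^^^^^
AttributeError: 'float' object has no attribute 'round'
```

```bash
sed -i 's/o\["opening"\].round(4)/round(o["opening"],4)/' st.py
python3 - <<'E'
from st import *
to([.567,.003,.2],[180,0,27.2])
E
```

```text
0.6 [ 0.326  -0.3052  0.2265] [-179.98    0.     27.06] q [-0.924  0.198  1.725  0.     1.219  0.174] F [1.  0.3 0.7] T [ 0.01 -0.01 -0.01] 0.0901 0.0
shift [ 0.3549 -0.1648  0.0266] 0.392
turn [-0.0003  0.     -0.0025]
```

Emit:
{"api": "arm_command", "payload": {
  "moves": [
    [[0.044,-0.0205,0],[0,0,0],0.09],
    [[0.088,-0.041,0],[0,0,0],0.09],
    [[0.132,-0.0615,0],[0,0,0],0.09],
    [[0.176,-0.082,0],[0,0,0],0.09],
    [[0.22,-0.1025,0],[0,0,0],0.09]
  ]
}}

```text
time: 1.1
tool_pos: [0.4752, -0.1136, 0.2266]
tool_rot: [-3.142, 0.0, 0.473]
contact_force: [1.5, -0.2, -0.1]
opening: 0.09
grip_force: 0.0
```

Emit:
{"api": "arm_command", "payload": {
  "moves": [
    [[0.044,-0.0205,0.01],[0,0,0],0.09],
    [[0.088,-0.041,0.02],[0,0,0],0.09],
    [[0.12,-0.055,0.03],[0,0,0],0.09],
    [[0.135,-0.0625,0.05],[0,0,0],0.09],
    [[0.135,-0.0625,0.08],[0,0,0],0.09]
  ]
}}

```text
time: 1.6
tool_pos: [0.5682, 0.0039, 0.1466]
tool_rot: [3.14, -0.003, 0.476]
contact_force: [0.0, -1.2, -0.3]
opening: 0.0902
grip_force: 0.0
```

```bash

python3 - <<'E'
from st import *
to([.567,.003,.066],[180,0,27.2])
cv2.imwrite("pics/t1.png",crop(robot.read_camera("top")[:,:,::-1],225,140,345,260,5))
E
```

```text
1.6 [0.5682 0.0039 0.1466] [ 1.7991e+02 -1.6000e-01  2.7270e+01] q [-0.128  0.491  1.522  0.     1.125  0.966] F [ 0.  -1.2 -0.3] T [-0.04  0.02  0.02] 0.0902 0.0
shift [-0.0017  0.0001  0.0806] 0.081
turn [ 0.0015 -0.0029  0.0012]
```

View pics/t1.png

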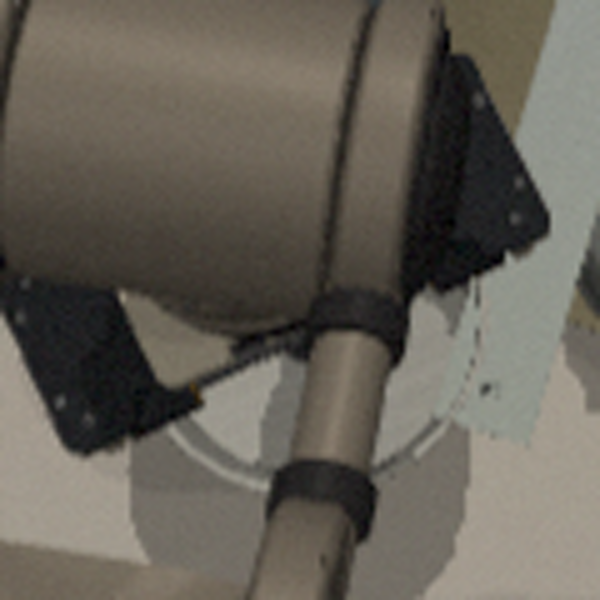

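The gripper is over the bowl centre and square to the head. The bowl's rim at about (470,350) meets the rail's end. I'll go down, grip and lift slowly.

Emit:
{"api": "arm_command", "payload": {
  "moves": [
    [[-0.001,0,0.03],[0,0,0],0.09],
    [[-0.001,0,0.06],[0,0,0],0.09],
    [[-0.001,0,0.08],[0,0,0],0.06],
    [[-0.001,0,0.08],[0,0,0],0.01],
    [[-0.001,0,0.08],[0,0,0],0.01]
  ],
  "squeeze": 50
}}

```text
time: 2.15
tool_pos: [0.5655, 0.0009, 0.0673]
tool_rot: [3.142, 0.0, 0.472]
contact_force: [0.2, 0.3, 0.6]
opening: 0.0708
grip_force: 0.0
```

Emit:
{"api": "arm_command", "payload": {
  "moves": [
    [[0,0,0],[0,0,0],0.01],
    [[0,0,0],[0,0,0],0.01],
    [[0,0,0],[0,0,0],0.01],
    [[0,0,0],[0,0,0],0.01],
    [[0,0,-0.003],[0,0,0],0.01]
  ]
}}

```text
time: 2.65
tool_pos: [0.5651, 0.0012, 0.0697]
tool_rot: [-3.141, 0.0, 0.473]
contact_force: [-0.5, 1.9, -0.1]
opening: 0.0305
grip_force: 0.4
```

```bash
python3 st.py
```

```text
2.65 [0.5651 0.0012 0.0697] [-1.7998e+02  2.0000e-02  2.7090e+01] q [-0.133  0.581  1.609 -0.     0.952  0.965] F [-0.5  1.9 -0.1] T [ 0.06  0.05 -0.01] 0.0305 0.36414136178791523
```

Emit:
{"api": "arm_command", "payload": {
  "moves": [
    [[0,0,0],[0,0,0],0.01],
    [[0,0,0],[0,0,0],0.01],
    [[0,0,0],[0,0,0],0.01],
    [[0,0,-0.004],[0,0,0],0.01],
    [[0,0,-0.008],[0,0,0],0.01]
  ]
}}

```text
time: 3.15
tool_pos: [0.5651, 0.0012, 0.0775]
tool_rot: [-3.141, 0.001, 0.473]
contact_force: [-0.5, 0.3, -2.4]
opening: 0.026
grip_force: 50.0
```

```bash
python3 st.py
```

```text
3.15 [0.5651 0.0012 0.0775] [-1.7998e+02  5.0000e-02  2.7090e+01] q [-0.133  0.571  1.602 -0.     0.97   0.965] F [-0.5  0.3 -2.4] T [ 0.    0.01 -0.  ] 0.026 49.96993124485016
```

Emit:
{"api": "arm_command", "payload": {
  "moves": [
    [[0,0,-0.03],[0,0,0],0.01],
    [[0,0,-0.07],[0,0,0],0.01],
    [[0,0,-0.11],[0,0,0],0.01],
    [[-0.005,0.03,-0.12],[0,0,0],0.01],
    [[-0.012,0.07,-0.12],[0,0,0],0.01]
  ]
}}

```text
time: 3.65
tool_pos: [0.5878, -0.066, 0.201]
tool_rot: [3.138, -0.004, 0.476]
contact_force: [1.1, 0.8, -3.1]
opening: 0.0258
grip_force: 50.0
```

Emit:
{"api": "arm_command", "payload": {
  "moves": [
    [[-0.007,0.04,0],[0,0,0.03],0.01],
    [[-0.013,0.075,0],[0,0,0.06],0.01],
    [[-0.018,0.1,0],[0,0,0.09],0.01],
    [[-0.0205,0.115,0],[0,0,0.105],0.01],
    [[-0.0205,0.115,0],[0,0,0.105],0.01]
  ]
}}

```text
time: 4.15
tool_pos: [0.6207, -0.1801, 0.1972]
tool_rot: [-3.142, 0.001, 0.366]
contact_force: [0.1, 0.2, -3.1]
opening: 0.0254
grip_force: 50.0
```

```bash

python3 - <<'E'
from st import *
to([.6205,-.1785,.16],[180,0,21])
a=crop(robot.read_camera("top")[:,:,::-1],310,120,430,240,5)
b=crop(robot.read_camera("side")[:,:,::-1],260,120,410,290,3.5)
im=np.zeros((600,800,3),np.uint8);im[:400,:400]=cv2.resize(a,(400,400));im[:453,400:800]=cv2.resize(b,(400,453))
cv2.imwrite("pics/t2.png",im)
E
```

```text
4.15 [ 0.6207 -0.1801  0.1972] [-1.800e+02  3.000e-02  2.095e+01] q [-0.401  0.59   1.201 -0.     1.351  0.805] F [ 0.1  0.2 -3.1] T [ 0.03 -0.01  0.02] 0.0254 49.97007071971893
shift [ 0.0004 -0.0015  0.0372] 0.037
turn [-0.      0.0005 -0.0009]
```

View pics/t2.png

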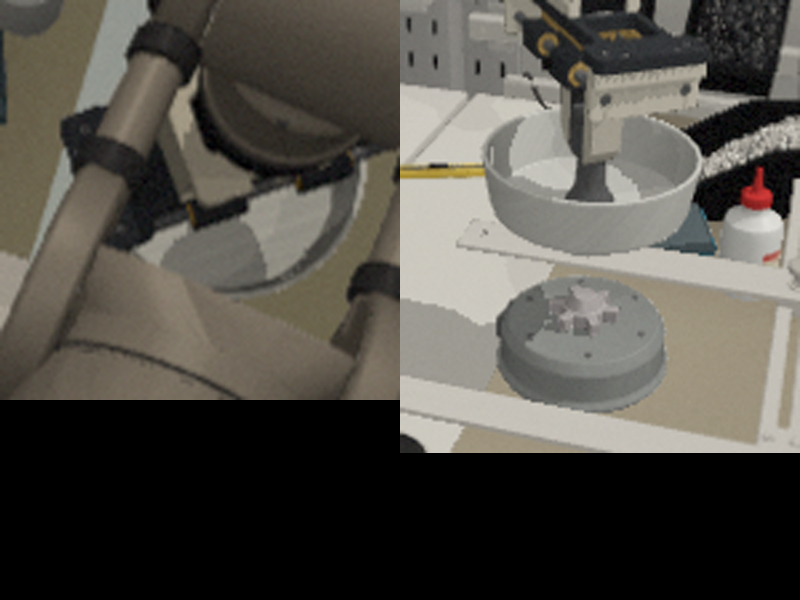

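The bowl hangs level over the feeder. In the side view its rim spans columns 483 to 703, and the nose is at about (588,297).

```bash

python3 - <<'E'
from h import *
f=lambda u,v:(np.array([u-400,v])*.375+[260,120])
c=np.array([.6215,-.1785])
for dx in(-.002,0,.002,.004):
    t=np.linspace(0,2*np.pi,200);p=proj("side",np.c_[.6205+dx+.08*np.cos(t),-.1785+.08*np.sin(t),np.full(200,.1977)])
    print(dx,p.min(0),p.max(0))
print("meas",f(483,108),f(703,200),"nose meas",f(588,297)); print(proj("side",[[.620,-.178,.068],[.622,-.178,.068],[.624,-.178,.068]]))
E
```

```text
-0.002 [287.56765973 159.37180964] [371.04395159 196.41784703]
0 [288.61425548 159.39152928] [372.09210932 196.44133272]
0.002 [289.66091922 159.41127548] [373.14011092 196.46481767]
0.004 [290.70764814 159.43104819] [374.18795358 196.48830181]
meas [291.125 160.5  ] [373.625 195.   ] nose meas [330.5   231.375]
[[328.00765883 231.53731213]
 [328.96022264 231.55622683]
 [329.91275194 231.5751153 ]]
```

Emit:
{"api": "arm_command", "payload": {
  "moves": [
    [[0,-0.001,0.02],[0,0,0],0.01],
    [[0,-0.001,0.04],[0,0,0],0.01],
    [[0,-0.001,0.05],[0,0,0],0.01],
    [[0,-0.001,0.056],[0,0,0],0.01],
    [[0,-0.001,0.061],[0,0,0],0.01]
  ]
}}

```text
time: 4.75
tool_pos: [0.6206, -0.1768, 0.137]
tool_rot: [3.141, -0.0, 0.369]
contact_force: [-0.5, -0.2, -3.0]
opening: 0.0259
grip_force: 50.0
```

```bash
python3 st.py
```

```text
4.75 [ 0.6206 -0.1768  0.137 ] [ 1.7997e+02 -3.0000e-02  2.1130e+01] q [-0.396  0.636  1.289 -0.     1.216  0.806] F [-0.5 -0.2 -3. ] T [ 0.06 -0.04 -0.01] 0.0259 49.970022439956665
```

Emit:
{"api": "arm_command", "payload": {
  "moves": [
    [[0,0,0.002],[0,0,0],0.01],
    [[0,0,0.004],[0,0,0],0.01],
    [[0,0,0.006],[0,0,0],0.01],
    [[0,0,0.007],[0,0,0],0.01],
    [[0,0,0.007],[0,0,0],0.01]
  ]
}}

```text
time: 5.25
tool_pos: [0.6203, -0.1775, 0.1297]
tool_rot: [3.141, 0.0, 0.368]
contact_force: [0.6, -0.0, -3.0]
opening: 0.0255
grip_force: 50.0
```

```bash
python3 st.py
```

```text
5.25 [ 0.6203 -0.1775  0.1297] [179.99   0.    21.07] q [-0.397  0.643  1.297 -0.     1.202  0.806] F [ 0.6 -0.  -3. ] T [-0.03 -0.   -0.04] 0.0255 49.97001886367798
```

Emit:
{"api": "arm_command", "payload": {
  "moves": [
    [[0,0,0.002],[0,0,0],0.01],
    [[0,0,0.004],[0,0,0],0.01],
    [[0,0,0.005],[0,0,0],0.01],
    [[0,0,0.006],[0,0,0],0.01],
    [[0,0,0.006],[0,0,0],0.01]
  ]
}}

```text
time: 5.75
tool_pos: [0.6202, -0.1774, 0.1235]
tool_rot: [-3.141, 0.0, 0.368]
contact_force: [0.8, -0.0, -2.6]
opening: 0.0259
grip_force: 50.0
```

```bash
python3 st.py
```

```text
5.75 [ 0.6202 -0.1774  0.1235] [-1.7999e+02  2.0000e-02  2.1070e+01] q [-0.397  0.649  1.304 -0.     1.189  0.806] F [ 0.8 -0.  -2.6] T [ 0.02 -0.01  0.02] 0.0259 49.969990253448486
```

Emit:
{"api": "arm_command", "payload": {
  "moves": [
    [[0,0,0.001],[0,0,0],0.01],
    [[0,0,0.002],[0,0,0],0.01],
    [[0,0,0.003],[0,0,0],0.01],
    [[0,0,0.004],[0,0,0],0.01],
    [[0,0,0.004],[0,0,0],0.01]
  ]
}}

```text
time: 6.25
tool_pos: [0.6203, -0.1774, 0.1199]
tool_rot: [3.141, -0.0, 0.368]
contact_force: [-1.3, 0.3, -1.7]
opening: 0.0257
grip_force: 50.0
```

```bash
python3 st.py
```

```text
6.25 [ 0.6203 -0.1774  0.1199] [ 1.7999e+02 -1.0000e-02  2.1070e+01] q [-0.397  0.652  1.309 -0.     1.181  0.806] F [-1.3  0.3 -1.7] T [0.04 0.13 0.01] 0.0257 49.97157096862793
```

Emit:
{"api": "arm_command", "payload": {
  "moves": [
    [[0,0,0.0005],[0,0,0],0.01],
    [[0,0,0.001],[0,0,0],0.01],
    [[0,0,0.001],[0,0,0],0.01],
    [[0,0,0.001],[0,0,0],0.01],
    [[0,0,0.001],[0,0,0],0.01]
  ]
}}

```text
time: 6.75
tool_pos: [0.6203, -0.1774, 0.1199]
tool_rot: [3.141, -0.0, 0.368]
contact_force: [-3.2, 1.0, 5.9]
opening: 0.0261
grip_force: 50.0
```

```bash
python3 st.py
```

```text
6.75 [ 0.6203 -0.1774  0.1199] [ 1.7996e+02 -3.0000e-02  2.1080e+01] q [-0.397  0.652  1.309 -0.     1.18   0.806] F [-3.2  1.   5.9] T [ 0.22  0.59 -0.02] 0.0261 49.97772574424744
```

Emit:
{"api": "arm_command", "payload": {
  "moves": [
    [[0,0,-0.0005],[0,0,0],0.04],
    [[0,0,-0.0005],[0,0,0],0.06],
    [[0,0,-0.0005],[0,0,0],0.08],
    [[0,0,-0.0005],[0,0,0],0.09],
    [[0,0,-0.01],[0,0,0],0.09]
  ]
}}

```text
time: 7.25
tool_pos: [0.6195, -0.1771, 0.1275]
tool_rot: [-3.14, 0.002, 0.368]
contact_force: [0.7, -0.4, 0.1]
opening: 0.061
grip_force: 0.0
```

Emit:
{"api": "arm_command", "payload": {
  "moves": [
    [[0,0,-0.03],[0,0,0],0.09],
    [[0,0,-0.06],[0,0,0],0.09],
    [[0,0,-0.09],[0,0,0],0.09],
    [[-0.02,0,-0.12],[0,0,0],0.09],
    [[-0.05,0,-0.14],[0,0,0],0.09]
  ]
}}

```text
time: 7.75
tool_pos: [0.5744, -0.1953, 0.2715]
tool_rot: [3.139, -0.003, 0.369]
contact_force: [0.3, -0.6, 1.0]
opening: 0.0896
grip_force: 0.0
```

```bash
cat > kin.py <<'E'
import numpy as np
from scipy.optimize import least_squares
from scipy.spatial.transform import Rotation as Ro
# geometry: base yaw q1, pitches q2,q3, forearm roll q4, wrist pitch q5, flange q6
def fk(q,g):
    h,a,b,d,e,s=g[:6]
    Y=lambda t:Ro.from_euler("y",t); Z=lambda t:Ro.from_euler("z",t)
    R=Z(q[0]); p=np.array([0,0,h])+R.apply([e,s,0])
    R=R*Y(q[1]); p=p+R.apply([0,0,a]); R=R*Y(q[2]); R=R*Z(q[3]); p=p+R.apply([0,0,b]); R=R*Y(q[4]); R=R*Z(q[5]+g[6]); p=p+R.apply([0,0,d])
    return p,R
def fit(log):
    f=lambda g:np.concatenate([np.r_[fk(o["qpos"],g)[0]-o["tool_pos"],.2*(fk(o["qpos"],g)[1].inv()*Ro.from_euler("xyz",o["tool_rot"])).as_rotvec()] for o in log])
    return min((least_squares(f,[.3,.4,.4,.25,0,0,x]) for x in(0,1.57,3.14,-1.57)),key=lambda r:r.cost)
E
python3 - <<'E'
from st import *
from kin import *
L=[json.loads(l) for l in open("log.jsonl")]
r=fit(L);print(r.x.round(4),r.cost,np.abs(r.fun).max())
a=crop(robot.read_camera("top")[:,:,::-1],310,120,430,240,5)
b=crop(robot.read_camera("side")[:,:,::-1],260,140,410,290,3.5)
im=np.zeros((400,800,3),np.uint8);im[:400,:400]=cv2.resize(a,(400,400));im[:400,400:800]=cv2.resize(b,(400,400))
cv2.imwrite("pics/t3.png",im)
E
```

```text
7.75 [ 0.5744 -0.1953  0.2715] [ 1.7984e+02 -1.6000e-01  2.1170e+01] q [-0.454  0.467  1.207  0.     1.464  0.747] F [ 0.3 -0.6  1. ] T [0.01 0.03 0.04] 0.0896 0.0
[ 2.173   0.4997  0.3763  2.3066 -0.0119  0.0765  1.5708] 0.00017456256032902023 0.008866170144857244
```

View pics/t3.png

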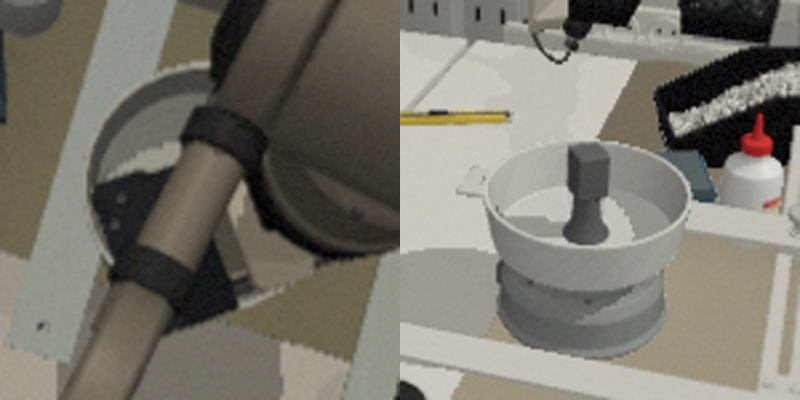

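The bowl sits level on the feeder, with its rim down and the post upright. Next is a test tilt on the way to the cup, to identify the wrist geometry.

Emit:
{"api": "arm_command", "payload": {
  "moves": [
    [[-0.01,0,0],[0,0.14,0],0.09],
    [[-0.02,0,0],[0,0.28,0],0.09],
    [[-0.03,0,0],[0,0.42,0],0.09],
    [[-0.04,0,0],[0,0.56,0],0.09],
    [[-0.04,0,0],[0,0.56,0],0.09]
  ]
}}

```text
time: 8.35
tool_pos: [0.533, -0.2101, 0.2665]
tool_rot: [-3.136, -0.56, 0.36]
contact_force: [0.6, 0.9, -0.6]
opening: 0.0903
grip_force: 0.0
```

```bash

python3 - <<'E'
from st import *
from kin import *
L=[json.loads(l) for l in open("log.jsonl")]
for x in L: pass
L=[l for l in L if np.abs(l["qvel"]).max()<.1]; print(len(L))
r=fit(L);print(r.x.round(4),r.cost,np.abs(r.fun).max())
E
```

```text
8.35 [ 0.533  -0.2101  0.2665] [-179.66  -32.11   20.64] q [-0.792  0.237  1.699  0.598  1.048  0.153] F [ 0.6  0.9 -0.6] T [-0.09  0.35  0.  ] 0.0903 0.0
7
[ 1.3007  0.5787  0.379   1.4972 -0.0604  0.0766  1.5708] 9.704578024459111e-05 0.010148695759498838
```

```bash
cat > kin.py <<'E'
import numpy as np
from scipy.optimize import least_squares
from scipy.spatial.transform import Rotation as Ro
Y=lambda t:Ro.from_euler("y",t); Z=lambda t:Ro.from_euler("z",t)
def fk(q,g,sg=1):
    h,a,b,d,e,s,c,e2,s2,w=g
    R=Z(q[0]); p=np.array([0,0,h])+R.apply([e,s,0])
    R=R*Y(q[1]); p=p+R.apply([0,0,a]); R=R*Y(q[2]); p=p+R.apply([e2,0,0]); R=R*Z(sg*q[3]); p=p+R.apply([0,s2,b]); R=R*Y(q[4]); p=p+R.apply([w,0,0]); R=R*Z(q[5]+c); p=p+R.apply([0,0,d])
    return p,R
def res(g,log,sg):
    return np.concatenate([np.r_[fk(o["qpos"],g,sg)[0]-o["tool_pos"],.2*(fk(o["qpos"],g,sg)[1].inv()*Ro.from_euler("xyz",o["tool_rot"])).as_rotvec()] for o in log])
PR=np.array([.25,.5,.38,.3,0,.07,0,0,0,0])
def fit(log,sg):
    wt=np.array([.05,.05,.05,.05,.1,.1,100,.1,.1,.1])
    return min((least_squares(lambda g:np.r_[res(g,log,sg),2e-3*(g-P)/wt],P) for x in(0,1.57,3.14,-1.57) for P in [np.r_[PR[:6],x,PR[7:]]]),key=lambda r:r.cost)
E
python3 - <<'E'
import json
from kin import *
L=[json.loads(l) for l in open("log.jsonl")]
for sg in(1,-1):
    r=fit(L,sg);print(sg,r.x.round(4),r.cost); print((1e3*r.fun[:-10].reshape(-1,6)).round(1))
E
```

```text
1 [ 2.2480e-01  5.0610e-01  3.7960e-01  3.1980e-01 -3.6000e-03  7.7400e-02
  1.5708e+00  4.6600e-02 -1.0000e-03 -3.7000e-03] 1.3054811686907421e-06
[[ 0. -0. -0.  0.  0. -0.]
 [ 0. -0. -0.  0.  0. -0.]
 [ 0. -0.  0.  0.  0. -0.]
 [-0.  0. -0.  0.  0. -0.]
 [-0.  0. -0.  0.  0. -0.]
 [ 0. -0.  0.  0.  0. -0.]
 [-0.  0.  0. -0.  0. -0.]
 [-0.  0.  0. -0.  0. -0.]
 [-0.  0.  0.  0.  0. -0.]
 [-0.  0.  0. -0.  0. -0.]
 [-0.  0.  0. -0. -0. -0.]
 [ 0. -0.  0.  0.  0. -0.]
 [ 0. -0. -0.  0.  0. -0.]]
-1 [-0.0109  0.4515  0.3798  0.0418 -0.4937  0.1439  1.6171  0.0442 -0.0663
 -0.5241] 0.030479861538612558
[[ 1.350e+01 -1.580e+01 -9.300e+00  0.000e+00  0.000e+00 -9.200e+00]
 [ 1.350e+01 -1.580e+01 -9.300e+00  0.000e+00  0.000e+00 -9.200e+00]
 [ 5.000e+00  6.000e-01 -2.100e+00  1.000e-01  1.000e-01 -9.200e+00]
 [ 2.200e+00  1.000e+00 -1.800e+00 -0.000e+00 -0.000e+00 -9.300e+00]
 [ 2.700e+00  9.000e-01 -2.300e+00 -1.000e-01 -0.000e+00 -9.300e+00]
 [ 1.300e+00  9.000e-01 -1.100e+00 -1.000e-01 -1.000e-01 -9.300e+00]
 [-6.000e-01  1.700e+00  8.000e-01 -0.000e+00 -0.000e+00 -9.300e+00]
 [-7.000e-01  1.700e+00  7.000e-01 -0.000e+00 -0.000e+00 -9.300e+00]
 [-9.000e-01  1.800e+00  7.000e-01 -0.000e+00 -0.000e+00 -9.300e+00]
 [-1.100e+00  1.900e+00  1.100e+00 -0.000e+00 -0.000e+00 -9.300e+00]
 [-1.300e+00  1.900e+00  1.400e+00 -1.000e-01 -0.000e+00 -9.300e+00]
 [ 5.200e+00 -1.200e+00 -2.100e+00  0.000e+00  0.000e+00 -9.200e+00]
 [-4.540e+01  2.410e+01  2.370e+01  3.620e+01  2.037e+02  1.111e+02]]
```

```bash
cat >> kin.py <<'E'
import json
_L=[json.loads(l) for l in open("log.jsonl")]
G=fit(_L[:13],1).x
LO=np.array([-2.53,-.77,.04,-1,.28,-3.11]);HI=np.array([2.53,2.02,2.7,4.14,2.66,3.11])
def ik(p,R,q0):
    def f(q):
        P,S=fk(q,G); return np.r_[P-p,.3*(S.inv()*R).as_rotvec()]
    r=least_squares(f,np.clip(q0,LO+.02,HI-.02),bounds=(LO+.01,HI-.01),xtol=1e-8); return r.x,np.abs(r.fun).max()
def toolR(phi,dip,flip=0,roll=0):
    z=np.array([np.cos(dip)*np.cos(phi),np.cos(dip)*np.sin(phi),-np.sin(dip)]); y=np.array([np.sin(phi),-np.cos(phi),0])*(-1 if flip else 1)
    return Ro.from_matrix(np.c_[np.cross(y,z),y,z])*Ro.from_rotvec([0,0,roll])
CUP=np.array([.4135,-.158,0]);BOWL=np.array([.6222,-.1775,.05])
def grasp(phi,dip,zg,flip=0):
    R=toolR(phi,dip,flip); return CUP+[0,0,zg]+R.apply([0,0,.019]),R
def pour(phi,dip,roll,gd,zg,lip=.145,wo=.04,vo=-.035,flip=0):
    """tool pose; gd=grasp dip. lip point fixed over the bowl"""
    s=np.sign(roll)
    R=toolR(phi,dip,flip,roll)
    # cup axis in tool frame
    ut=toolR(phi,gd,flip).inv().apply([0,0,1]); u=R.apply(ut)
    h=np.array([np.cos(phi),np.sin(phi),0])
    v=np.cross([0,0,1.],h); 
    t1=toolR(phi,dip,flip,.3*s).apply(ut); v=v*np.sign(t1@v)
    perp=v-(v@u)*u; perp/=np.linalg.norm(perp)          # lip direction in mouth plane
    P=BOWL*[1,1,0]+[0,0,lip]-h*wo+v*vo
    g=P-.033*perp-(.078-zg)*u
    return g+R.apply([0,0,.019]),R,u
E
cat > search.py <<'E'
from kin import *
q0=np.array(_L[-1]["qpos"])
zg=.052
for pd in range(-150,180,15):
  for dd in(15,25,35):
    for fl in(0,1):
      phi,dip=np.radians([pd,dd]); best=None
      for seed in(q0,q0+[0,0,0,1,0,1],q0+[.6,0,0,1.5,.4,-1],q0+[-.5,0,0,-1,0,0],q0+[.5,.2,0,2.2,0,0]):
        q,e=ik(*grasp(phi,dip,zg,fl),seed)
        if e<1e-3:
          for sg in(1,-1):
            # follow: rolls at bowl
            qq,E,mn=q.copy(),0,9
            for rl in np.radians([0,20,40,60,80,100,120,140]):
                p,R,u=pour(phi,min(dip,np.radians(20)),sg*max(rl,.01),dip,zg,flip=fl); qn,e2=ik(p,R,qq); E=max(E,e2); mn=min(mn,(qn-LO).min(),(HI-qn).min()); qq=qn
            if E<1e-3: print(pd,dd,fl,sg,"q",q.round(2),"margin",round(mn,2),"qend",qq.round(2),"uz",u[2].round(2))
E
timeout 560 python3 search.py | sort -u | head -60
```

```text
Traceback (most recent call last):
  File "search.py", line 2, in <module>
    q0=np.array(_L[-1]["qpos"])
                ^^
NameError: name '_L' is not defined
```

```bash
sed -i 's/import \*/import *\nfrom kin import _L/' search.py; time timeout 560 python3 search.py | sort -u | head -60
```

```text
-120 15 1 -1 q [ 0.03  1.02  1.65 -0.96  1.57  1.17] margin 0.01 qend [ 0.1   1.06  1.1  -0.98  1.9  -1.67] uz -0.65
-120 25 1 -1 q [ 0.    0.91  1.7  -0.91  1.43  1.12] margin 0.07 qend [ 0.09  1.01  1.12 -0.93  1.85 -1.68] uz -0.51
-120 35 1 -1 q [-0.04  0.82  1.76 -0.86  1.29  1.05] margin 0.07 qend [ 0.08  1.01  1.12 -0.93  1.84 -1.68] uz -0.39
-135 15 1 -1 q [-0.05  1.06  1.48 -0.81  1.73  1.13] margin 0.05 qend [ 0.04  1.2   0.75 -0.91  2.17 -1.74] uz -0.65
-135 25 1 -1 q [-0.07  0.96  1.54 -0.75  1.59  1.11] margin 0.13 qend [ 0.04  1.15  0.79 -0.85  2.11 -1.71] uz -0.51
-135 35 1 -1 q [-0.1   0.86  1.61 -0.7   1.44  1.06] margin 0.14 qend [ 0.03  1.14  0.8  -0.84  2.11 -1.71] uz -0.39
-15 35 0 1 q [-0.89  0.85  2.69  2.61  1.29 -1.81] margin 0.35 qend [-0.3   0.63  2.3   3.1   1.01  0.88] uz -0.39
-15 35 1 -1 q [-0.89  0.85  2.69  2.61  1.29  1.33] margin 0.37 qend [-0.75  0.63  2.29  2.6   1.03 -0.75] uz -0.39
-150 25 1 -1 q [-0.15  1.01  1.4  -0.61  1.73  1.13] margin 0.04 qend [-0.03  1.33  0.37 -0.84  2.42 -1.77] uz -0.51
-150 35 1 -1 q [-0.18  0.91  1.48 -0.56  1.58  1.1
[... 5129 characters left out ...]
 1.73  0.71  1.5  -1.22] margin 0.1 qend [-0.79  1.14  0.82  1.02  1.89 -3.01] uz -0.51
75 25 0 1 q [-1.03  0.9   1.73  0.71  1.5  -1.22] margin 0.85 qend [-0.91  0.91  1.37  0.87  1.78  1.54] uz -0.51
75 25 1 -1 q [-1.03  0.9   1.73  0.71  1.5   1.93] margin 0.6 qend [-0.79  1.14  0.82  1.02  1.89  0.13] uz -0.51
75 35 0 -1 q [-0.99  0.81  1.78  0.67  1.37 -1.16] margin 0.1 qend [-0.79  1.13  0.83  1.02  1.88 -3.01] uz -0.39
75 35 0 1 q [-0.99  0.81  1.78  0.67  1.37 -1.16] margin 0.86 qend [-0.9   0.91  1.38  0.88  1.77  1.54] uz -0.39
75 35 1 -1 q [-0.99  0.81  1.78  0.67  1.37  1.98] margin 0.6 qend [-0.79  1.13  0.83  1.02  1.88  0.13] uz -0.39
real	3m54.492s
user	3m54.478s
sys	0m0.258s
```

```bash
cat >> st.py <<'E'
from kin import ik,fk,toolR,grasp,pour,LO,HI,CUP,BOWL
def plan(p,Rt,note=""):
    to(p); print(note,"turn",(R.inv()*Rt).as_rotvec().round(4),"deg",np.degrees((R.inv()*Rt).magnitude()).round(1),end=" ")
    q,e=ik(p,Rt,o["qpos"]); print("q",q.round(2),"err",round(e,5),"marg",min((q-LO).min(),(HI-q).min()).round(2))
PH,GD,ZG=np.radians(45),np.radians(20),.055
E
python3 - <<'E'
from st import *
gp,gR=grasp(PH,GD,ZG)
plan(gp-gR.apply([0,0,.13])+[0,-.015,.09],gR,"via")
plan(gp-gR.apply([0,0,.10]),gR,"pre");plan(gp,gR,"grasp");print(gp)
E
```

```text
8.35 [ 0.533  -0.2101  0.2665] [-179.66  -32.11   20.64] q [-0.792  0.237  1.699  0.598  1.048  0.153] F [ 0.6  0.9 -0.6] T [-0.09  0.35  0.  ] 0.0903 0.0
shift [-0.2085 -0.034  -0.0321] 0.214
via turn [ 0.331   0.6503 -0.274 ] deg 44.7 q [-1.46  0.63  1.91  0.82  1.62 -1.11] err 0.0 marg 0.79
shift [-0.2356 -0.059   0.0695] 0.253
pre turn [ 0.331   0.6503 -0.274 ] deg 44.7 q [-1.41  0.82  2.    0.88  1.42 -1.31] err 0.0 marg 0.7
shift [-0.1813 -0.0974  0.1442] 0.251
grasp turn [ 0.331   0.6503 -0.274 ] deg 44.7 q [-1.22  0.89  2.08  1.09  1.3  -1.41] err 0.0 marg 0.62
[ 0.4261248  -0.1453752   0.04850162]
```

Emit:
{"api": "arm_command", "payload": {
  "moves": [
    [[-0.04,-0.007,-0.006],[0.06,0.12,-0.05],0.09],
    [[-0.08,-0.013,-0.012],[0.12,0.24,-0.1],0.09],
    [[-0.12,-0.02,-0.018],[0.18,0.36,-0.15],0.09],
    [[-0.16,-0.026,-0.025],[0.24,0.48,-0.2],0.09],
    [[-0.2,-0.033,-0.03],[0.3,0.59,-0.25],0.09]
  ]
}}

```text
time: 8.85
tool_pos: [0.3608, -0.2445, 0.1924]
tool_rot: [-3.093, -1.04, 0.645]
contact_force: [0.2, -2.1, -2.2]
opening: 0.0897
grip_force: 0.0
```

```bash
python3 - <<'E'
from st import *
gp,gR=grasp(PH,GD,ZG)
plan(gp-gR.apply([0,0,.09]),gR,"pre")
E
```

```text
8.85 [ 0.3608 -0.2445  0.1924] [-177.24  -59.6    36.96] q [-1.398  0.475  1.965  0.847  1.466 -0.947] F [ 0.2 -2.1 -2.2] T [-0.44  0.36 -0.05] 0.0897 0.0
shift [-0.0834 -0.0241  0.0827] 0.12
pre turn [ 0.0792  0.1797 -0.0642] deg 11.8 q [-1.39  0.82  2.01  0.9   1.4  -1.32] err 0.0 marg 0.69
```

Emit:
{"api": "arm_command", "payload": {
  "moves": [
    [[-0.02,-0.006,0.025],[0.03,0.06,-0.02],0.09],
    [[-0.04,-0.012,0.05],[0.05,0.12,-0.04],0.09],
    [[-0.06,-0.018,0.065],[0.06,0.14,-0.05],0.09],
    [[-0.06,-0.018,0.065],[0.06,0.14,-0.05],0.09],
    [[-0.06,-0.018,0.065],[0.06,0.14,-0.05],0.09]
  ]
}}

```text
time: 9.35
tool_pos: [0.3688, -0.2122, 0.1077]
tool_rot: [-3.11, -1.18, 0.73]
contact_force: [-0.6, -0.4, -0.1]
opening: 0.0901
grip_force: 0.0
```

```bash
python3 - <<'E'
from st import *
gp,gR=grasp(PH,GD,ZG)
plan(gp-gR.apply([0,0,.08]),gR,"pre")
s=robot.read_camera("side")[:,:,::-1];t=robot.read_camera("top")[:,:,::-1]
im=np.hstack([cv2.resize(crop(s,150,150,310,300,3),(400,375)),cv2.resize(crop(t,300,230,440,361,3),(400,375))]);cv2.imwrite("pics/t4.png",im)
E
```

```text
9.35 [ 0.3688 -0.2122  0.1077] [-178.18  -67.59   41.81] q [-1.384  0.735  2.025  0.904  1.404 -1.236] F [-0.6 -0.4 -0.1] T [-0.33  0.38 -0.05] 0.0901 0.0
shift [-0.0248 -0.0067  0.0237] 0.035
pre turn [ 0.0201  0.0417 -0.0208] deg 2.9 q [-1.37  0.83  2.02  0.92  1.39 -1.33] err 0.0 marg 0.68
```

View pics/t4.png

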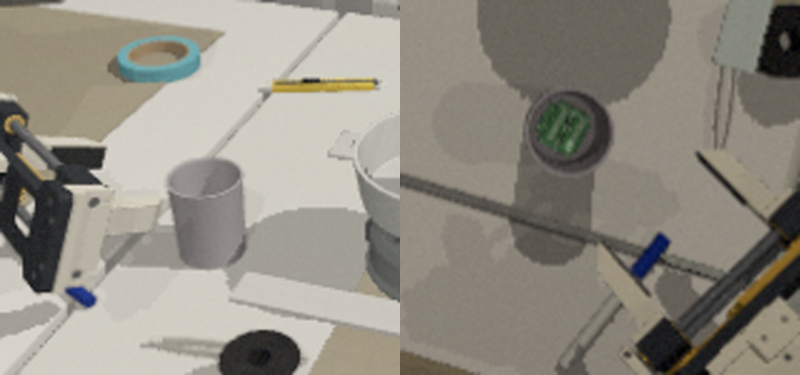

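The fingers straddle the approach line to the cup: fingertips at (700,152) and (600,245), cup at (568,130) in the crop. I'm moving to the pre-grasp pose.

Emit:
{"api": "arm_command", "payload": {
  "moves": [
    [[-0.012,-0.003,0.012],[0.01,0.02,-0.01],0.09],
    [[-0.025,-0.007,0.024],[0.02,0.042,-0.021],0.09],
    [[-0.025,-0.007,0.024],[0.02,0.042,-0.021],0.09],
    [[-0.025,-0.007,0.024],[0.02,0.042,-0.021],0.09],
    [[-0.025,-0.007,0.024],[0.02,0.042,-0.021],0.09]
  ]
}}

```text
time: 9.95
tool_pos: [0.3727, -0.1986, 0.0765]
tool_rot: [3.13, -1.221, 0.795]
contact_force: [0.4, 0.4, 0.7]
opening: 0.0901
grip_force: 0.0
```

```bash
python3 - <<'E'
from st import *
gp,gR=grasp(PH,GD,ZG)
plan(gp,gR,"grasp")
E
```

```text
9.95 [ 0.3727 -0.1986  0.0765] [179.32 -69.94  45.52] q [-1.371  0.833  2.034  0.926  1.38  -1.342] F [0.4 0.4 0.7] T [-0.38  0.33  0.03] 0.0901 0.0
shift [-0.0005 -0.0001  0.0804] 0.08
grasp turn [0.0032 0.001  0.0031] deg 0.3 q [-1.22  0.89  2.08  1.09  1.3  -1.41] err 0.0 marg 0.62
```

Emit:
{"api": "arm_command", "payload": {
  "moves": [
    [[0,0,0.025],[0,0,0],0.09],
    [[0,0,0.05],[0,0,0],0.09],
    [[0,0,0.07],[0,0,0],0.09],
    [[0,0,0.08],[0,0,0],0.09],
    [[0,0,0.08],[0,0,0],0.075]
  ],
  "squeeze": 20
}}

```text
time: 10.45
tool_pos: [0.4262, -0.1443, 0.0486]
tool_rot: [3.134, -1.222, 0.792]
contact_force: [0.6, -0.8, -0.0]
opening: 0.0858
grip_force: 0.0
```

```bash
python3 st.py
```

```text
10.45 [ 0.4262 -0.1443  0.0486] [179.57 -70.02  45.39] q [-1.213  0.895  2.09   1.099  1.29  -1.426] F [ 0.6 -0.8 -0. ] T [-0.42  0.34 -0.01] 0.0858 0.0
```

Emit:
{"api": "arm_command", "payload": {
  "moves": [
    [[0,0,0],[0,0,0],0.07],
    [[0,0,0],[0,0,0],0.06],
    [[0,0,0],[0,0,0],0.05],
    [[0,0,0],[0,0,0],0.05],
    [[0,0,0],[0,0,0],0.05]
  ],
  "squeeze": 30
}}

```text
time: 10.95
tool_pos: [0.4258, -0.1453, 0.0485]
tool_rot: [3.134, -1.223, 0.79]
contact_force: [-2.3, -1.2, 3.8]
opening: 0.0633
grip_force: 29.9
```

```bash
python3 - <<'E'
from st import *
for rl in(.01,45,90,140):
    p,Rp,u=pour(PH,np.radians(10),np.radians(rl),GD,ZG); print(rl,p.round(3),u.round(2)); plan(p,Rp)
E
```

```text
10.95 [ 0.4258 -0.1453  0.0485] [179.55 -70.06  45.28] q [-1.215  0.896  2.09   1.099  1.29  -1.426] F [-2.3 -1.2  3.8] T [-0.14  0.01  0.13] 0.0633 29.85487156407089
0.01 [ 0.562 -0.142  0.119] [-0.12 -0.12  0.98]
shift [0.0998 0.0936 0.0691] 0.153
 turn [0.0032 0.1735 0.0021] deg 9.9 q [-0.98  0.88  1.86  1.33  1.48 -1.18] err 0.0 marg 0.84
45 [ 0.553 -0.141  0.146] [ 0.31 -0.63  0.71]
shift [0.1235 0.0867 0.0548] 0.161
 turn [0.0711 0.1632 0.7853] deg 46.1 q [-0.99  0.82  1.89  1.31  1.5  -0.36] err 0.0 marg 0.81
90 [ 0.543 -0.161  0.146] [ 0.43 -0.9   0.06]
shift [0.1158 0.0938 0.0349] 0.153
 turn [0.1387 0.1338 1.5684] deg 90.5 q [-1.03  0.83  1.86  1.28  1.52  0.44] err 0.0 marg 0.84
140 [ 0.553 -0.14   0.14 ] [ 0.1  -0.75 -0.65]
shift [0.1182 0.0865 0.0572] 0.157
 turn [0.2133 0.0733 2.4377] deg 140.3 q [-0.99  0.83  1.89  1.31  1.49  1.29] err 0.0 marg 0.81
```

```bash
python3 - <<'E'
s=open("kin.py").read()
s=s.replace("perp=v-(v@u)*u;","perp=(v-(v@u)*u) if abs(roll)<.05 else -np.array([0,0,1.])+u[2]*u;").replace("lip=.145,wo=.04,vo=-.035","lip=.155,wo=.04,vo=-.03")
open("kin.py","w").write(s)
E
python3 - <<'E'
from st import *
p,Rp,u=pour(PH,np.radians(10),np.radians(40),GD,ZG,lip=.215);print(p,u); plan(p,Rp)
E
```

```text
10.95 [ 0.4258 -0.1453  0.0485] [179.55 -70.06  45.28] q [-1.215  0.896  2.09   1.099  1.29  -1.426] F [-2.3 -1.2  3.8] T [-0.14  0.01  0.13] 0.0633 29.85487156407089
[ 0.56857002 -0.13522097  0.21515266] [ 0.27732635 -0.57689085  0.7683014 ]
shift [0.1933 0.094  0.0451] 0.22
 turn [0.0636 0.1653 0.6983] deg 41.3 q [-0.96  0.69  1.86  1.33  1.52 -0.29] err 0.0 marg 0.84
```

Emit:
{"api": "arm_command", "payload": {
  "moves": [
    [[0.019,0,-0.007],[0,0,0],0.05],
    [[0.047,0,-0.017],[0,0,0],0.05],
    [[0.094,0,-0.034],[0,0,0],0.05],
    [[0.141,0,-0.051],[0,0,0],0.05],
    [[0.16,0,-0.058],[0,0,0],0.05]
  ]
}}

```text
time: 11.45
tool_pos: [0.4257, -0.1447, 0.2211]
tool_rot: [3.124, -1.22, 0.8]
contact_force: [-0.0, 0.4, -3.2]
opening: 0.0634
grip_force: 30.0
```

```bash
python3 - <<'E'
from st import *
for rl,l in((20,.215),(40,.215)):
    p,Rp,u=pour(PH,np.radians(10),np.radians(rl),GD,ZG,lip=l);print(p,u); plan(p,Rp)
E
```

```text
11.45 [ 0.4257 -0.1447  0.2211] [178.98 -69.92  45.85] q [-1.215  0.482  2.069  1.031  1.501 -1.044] F [-0.   0.4 -3.2] T [-0.72  0.61 -0.03] 0.0634 29.98916013755661
[ 0.57561283 -0.13355542  0.20254649] [ 0.0975135  -0.35700598  0.9289983 ]
shift [0.0211 0.0978 0.1137] 0.151
 turn [0.0341 0.1736 0.3536] deg 22.7 q [-0.94  0.72  1.86  1.34  1.51 -0.66] err 0.0 marg 0.84
[ 0.56857002 -0.13522097  0.21515266] [ 0.27732635 -0.57689085  0.7683014 ]
shift [0.0309 0.0941 0.1036] 0.143
 turn [0.0647 0.1676 0.7017] deg 41.5 q [-0.96  0.69  1.86  1.33  1.52 -0.29] err 0.0 marg 0.84
```

Emit:
{"api": "arm_command", "payload": {
  "moves": [
    [[0.006,0.017,0.019],[0.011,0.03,0.12],0.05],
    [[0.012,0.035,0.038],[0.023,0.06,0.25],0.05],
    [[0.018,0.055,0.061],[0.037,0.095,0.39],0.05],
    [[0.025,0.075,0.083],[0.05,0.13,0.53],0.05],
    [[0.029,0.09,0.098],[0.06,0.155,0.65],0.05]
  ]
}}

```text
time: 11.95
tool_pos: [0.5628, -0.136, 0.2114]
tool_rot: [-1.868, -0.892, -0.546]
contact_force: [-0.6, 0.5, -3.6]
opening: 0.0633
grip_force: 30.0
```

```bash
python3 - <<'E'
from st import *
for rl,l in((60,.195),(75,.185)):
    p,Rp,u=pour(PH,np.radians(10),np.radians(rl),GD,ZG,lip=l);print(p,u); plan(p,Rp)
E
```

```text
11.95 [ 0.5628 -0.136   0.2114] [-107.06  -51.08  -31.29] q [-0.962  0.689  1.876  1.318  1.513 -0.346] F [-0.6  0.5 -3.6] T [-0.63  0.64  0.03] 0.0633 29.960298666082963
[ 0.56887059 -0.13868346  0.20783759] [ 0.39496266 -0.75592106  0.52209946]
shift [0.0013 0.0068 0.003 ] 0.008
 turn [0.0049 0.0109 0.3907] deg 22.4 q [-0.96  0.71  1.86  1.33  1.52  0.05] err 0.0 marg 0.84
[ 0.57148159 -0.14299983  0.20631715] [ 0.43351466 -0.85012933  0.29890661]
shift [0.0029 0.0117 0.002 ] 0.012
 turn [0.0063 0.0103 0.6525] deg 37.4 q [-0.96  0.71  1.84  1.33  1.52  0.31] err 0.0 marg 0.86
```

Emit:
{"api": "arm_command", "payload": {
  "moves": [
    [[0.001,0.002,0.001],[0.002,0.004,0.13],0.05],
    [[0.001,0.005,0.002],[0.003,0.007,0.26],0.05],
    [[0.002,0.008,0.003],[0.005,0.01,0.39],0.05],
    [[0.002,0.01,0.002],[0.006,0.01,0.52],0.05],
    [[0.003,0.012,0.002],[0.006,0.01,0.65],0.05]
  ]
}}

```text
time: 12.45
tool_pos: [0.5702, -0.1436, 0.2062]
tool_rot: [-1.753, -0.26, -0.738]
contact_force: [0.3, -0.3, -1.5]
opening: 0.0632
grip_force: 29.9
```

```bash
python3 - <<'E'
from st import *
for rl,l in((90,.165),(105,.16),(115,.155)):
    p,Rp,u=pour(PH,np.radians(10),np.radians(rl),GD,ZG,lip=l);print(p,u); plan(p,Rp)
E
```

```text
12.45 [ 0.5702 -0.1436  0.2062] [-100.46  -14.88  -42.29] q [-0.96   0.713  1.852  1.329  1.517  0.303] F [ 0.3 -0.3 -1.5] T [-0.62  0.6   0.01] 0.0632 29.923537233871684
[ 0.57529175 -0.14880737  0.19327644] [ 0.42629243 -0.90263362  0.05939117]
shift [0.0037 0.0142 0.0022] 0.015
 turn [1.800e-03 2.000e-04 2.639e-01] deg 15.1 q [-0.96  0.74  1.83  1.33  1.52  0.56] err 0.0 marg 0.87
[ 0.5795951  -0.15591167  0.19330379] [ 0.37378813 -0.90985586 -0.18012426]
shift [0.0114 0.0166 0.0002] 0.02
 turn [ 1.800e-03 -1.000e-04  5.257e-01] deg 30.1 q [-0.96  0.75  1.8   1.33  1.52  0.84] err 0.0 marg 0.9
[ 0.58234035 -0.16120684  0.19046156] [ 0.31527454 -0.88914149 -0.33170677]
shift [ 0.0161  0.0211 -0.001 ] 0.027
 turn [ 1.800e-03 -2.000e-04  7.002e-01] deg 40.1 q [-0.97  0.76  1.79  1.33  1.52  1.02] err 0.0 marg 0.91
```

Emit:
{"api": "arm_command", "payload": {
  "moves": [
    [[0.001,0.007,0.001],[0.001,0,0.13],0.05],
    [[0.004,0.014,0.002],[0.002,0,0.264],0.05],
    [[0.006,0.015,0.002],[0.002,0,0.35],0.05],
    [[0.009,0.016,0.001],[0.002,0,0.44],0.05],
    [[0.011,0.017,0],[0.002,0,0.526],0.05]
  ]
}}

```text
time: 12.95
tool_pos: [0.5793, -0.1561, 0.1931]
tool_rot: [-1.751, 0.256, -0.832]
contact_force: [0.7, -0.6, -2.1]
opening: 0.0632
grip_force: 29.9
```

```bash
python3 - <<'E'
from st import *
for rl,l in((115,.155),(125,.155),(140,.155)):
    p,Rp,u=pour(PH,np.radians(10),np.radians(rl),GD,ZG,lip=l);print(p,u); plan(p,Rp)
E
```

```text
12.95 [ 0.5793 -0.1561  0.1931] [-100.33   14.67  -47.65] q [-0.96   0.754  1.811  1.331  1.518  0.828] F [ 0.7 -0.6 -2.1] T [-0.65  0.66 -0.02] 0.0632 29.899453493699184
[ 0.58234035 -0.16120684  0.19046156] [ 0.31527454 -0.88914149 -0.33170677]
shift [ 0.0063  0.0013 -0.001 ] 0.007
 turn [-3.000e-04 -1.000e-04  1.762e-01] deg 10.1 q [-0.97  0.76  1.79  1.33  1.52  1.02] err 0.0 marg 0.91
[ 0.58464718 -0.16679081  0.19164626] [ 0.2399448  -0.84864769 -0.47140597]
shift [ 0.0115 -0.0009 -0.0035] 0.012
 turn [-3.000e-04 -0.000e+00  3.507e-01] deg 20.1 q [-0.97  0.77  1.77  1.32  1.53  1.2 ] err 0.0 marg 0.93
[ 0.5864553  -0.17525168  0.19173102] [ 0.10054965 -0.75366754 -0.64951905]
shift [ 0.0187 -0.0021 -0.0082] 0.021
 turn [-3.000e-04 -0.000e+00  6.125e-01] deg 35.1 q [-0.97  0.77  1.75  1.32  1.54  1.48] err 0.0 marg 0.95
```

Emit:
{"api": "arm_command", "payload": {
  "moves": [
    [[0.002,0,0],[0,0,0.06],0.05],
    [[0.004,0.001,-0.001],[0,0,0.12],0.05],
    [[0.006,0.001,-0.001],[0,0,0.176],0.05],
    [[0.009,0,-0.002],[0,0,0.26],0.05],
    [[0.0115,-0.001,-0.0035],[0,0,0.35],0.05]
  ]
}}

```text
time: 13.45
tool_pos: [0.5846, -0.1667, 0.1918]
tool_rot: [-1.782, 0.6, -0.906]
contact_force: [0.4, 0.5, -2.2]
opening: 0.0631
grip_force: 29.9
```

Emit:
{"api": "arm_command", "payload": {
  "moves": [
    [[0.0015,0,-0.001],[0,0,0.05],0.05],
    [[0.003,0,-0.002],[0,0,0.1],0.05],
    [[0.0045,0,-0.003],[0,0,0.16],0.05],
    [[0.006,-0.001,-0.004],[0,0,0.21],0.05],
    [[0.0072,-0.001,-0.0047],[0,0,0.26],0.05]
  ]
}}

```text
time: 13.95
tool_pos: [0.5856, -0.1751, 0.1896]
tool_rot: [-1.836, 0.851, -0.987]
contact_force: [0.5, 0.1, -1.6]
opening: 0.0635
grip_force: 29.9
```

Emit:
{"api": "arm_command", "payload": {
  "moves": [
    [[0,0,0],[0,0,0],0.05],
    [[0,0,0],[0,0,0],0.05],
    [[0,0,0],[0,0,0],0.05],
    [[0,0,0],[0,0,0],0.05],
    [[0,0,0],[0,0,0],0.05]
  ]
}}

```text
time: 14.45
tool_pos: [0.5856, -0.1748, 0.1902]
tool_rot: [-1.834, 0.848, -0.985]
contact_force: [0.6, 0.9, -2.1]
opening: 0.0633
grip_force: 29.9
```

```bash
python3 - <<'E'
from st import *
for i in range(2): cv2.imwrite("pics/p_%s.png"%("top","side")[i],robot.read_camera(("top","side")[i])[:,:,::-1])
for n in("top","side"):
    im=cv2.imread(f"pics/p_{n}.png"); hsv=cv2.cvtColor(im,cv2.COLOR_BGR2HSV)
    m=((hsv[...,0]>45)&(hsv[...,0]<85)&(hsv[...,1]>90)).astype(np.uint8)
    k,l,st_,c=cv2.connectedComponentsWithStats(m)
    print(n,[(st_[i,4],c[i].round().tolist()) for i in range(1,k) if st_[i,4]>5 ])
c=BOWL+[0,0,.03]; print(proj("top",c),proj("side",c))
for rl,l in((150,.155),(165,.155)):
    p,Rp,u=pour(PH,np.radians(10),np.radians(rl),GD,ZG,lip=l);print(u); plan(p,Rp)
E
```

```text
14.45 [ 0.5856 -0.1748  0.1902] [-105.09   48.58  -56.43] q [-0.97   0.777  1.759  1.321  1.532  1.459] F [ 0.6  0.9 -2.1] T [-0.51  0.56  0.05] 0.0633 29.90170346679406
top [(np.int32(6945), [423.0, 48.0]), (np.int32(40), [470.0, 1.0]), (np.int32(13), [316.0, 15.0]), (np.int32(1644), [346.0, 52.0]), (np.int32(8), [229.0, 17.0]), (np.int32(8), [242.0, 20.0]), (np.int32(6), [322.0, 20.0]), (np.int32(9), [305.0, 28.0]), (np.int32(6), [292.0, 36.0]), (np.int32(7), [190.0, 47.0]), (np.int32(7), [181.0, 52.0]), (np.int32(12), [195.0, 52.0]), (np.int32(8), [173.0, 54.0]), (np.int32(7), [181.0, 56.0]), (np.int32(6), [151.0, 58.0]), (np.int32(6), [156.0, 64.0]), (np.int32(7), [291.0, 64.0]), (np.int32(6), [218.0, 72.0]), (np.int32(6), [147.0, 123.0]), (np.int32(9), [166.0, 129.0]), (np.int32(6), [128.0, 142.0]), (np.int32(24), [395.0, 170.0]), (np.int32(11), [7.0, 368.0]), (np.int32(6), [14.0, 366.0]), (np.int32(8), [40.0, 374.0]), (np.int32(6), [30.0, 376.0]), (np.int32(30), [5.0, 381.0]), (np.int32(6), [24.0, 390.0]), (np.int32(7), [19.0, 395.0])]
side [(np.int32(2278), [493.0, 30.0]), (np.int32(128), [595.0, 37.0]), (np.int32(7), [421.0, 35.0]), (np.int32(92), [320.0, 54.0]), (np.int32(114), [347.0, 56.0]), (np.int32(649), [391.0, 70.0]), (np.int32(8), [420.0, 68.0]), (np.int32(13), [431.0, 69.0]), (np.int32(12), [422.0, 70.0]), (np.int32(7), [427.0, 70.0]), (np.int32(6), [585.0, 214.0]), (np.int32(7), [597.0, 228.0]), (np.int32(6659), [504.0, 280.0]), (np.int32(3398), [609.0, 294.0])]
[[370.10132202 178.91562034]] [[329.23558372 226.67363483]]
[-0.00586352 -0.67032654 -0.74204309]
shift [ 0.0027 -0.0031 -0.0039] 0.006
 turn [-0.0008  0.0012  0.182 ] deg 10.4 q [-0.98  0.78  1.74  1.31  1.54  1.66] err 0.0 marg 0.96
[-0.17764613 -0.5215975  -0.8344926 ]
shift [ 0.0051 -0.0014 -0.0103] 0.012
 turn [-0.0006  0.0013  0.4438] deg 25.4 q [-0.99  0.78  1.74  1.3   1.55  1.92] err 0.0 marg 0.96
```

Emit:
{"api": "arm_command", "payload": {
  "moves": [
    [[0.002,-0.001,-0.003],[0,0,0.14],0.05],
    [[0.004,-0.002,-0.006],[0,0,0.28],0.05],
    [[0.005,-0.001,-0.01],[0,0,0.44],0.05],
    [[0.005,-0.001,-0.018],[0,0,0.44],0.05],
    [[0.005,-0.001,-0.01],[0,0,0.44],0.05]
  ]
}}

```text
time: 15.05
tool_pos: [0.5809, -0.1865, 0.1891]
tool_rot: [-2.152, 1.251, -1.345]
contact_force: [-0.5, -0.6, -2.3]
opening: 0.0636
grip_force: 29.9
```

Emit:
{"api": "arm_command", "payload": {
  "moves": [
    [[0,0,0],[0,0,-0.14],0.05],
    [[0,0,0],[0,0,0],0.05],
    [[0,0,0],[0,0,-0.14],0.05],
    [[0,0,0],[0,0,0],0.05],
    [[0,0,0],[0,0,0],0.05]
  ]
}}

```text
time: 15.55
tool_pos: [0.5813, -0.1846, 0.1889]
tool_rot: [-2.157, 1.254, -1.348]
contact_force: [-0.5, 0.5, -1.7]
opening: 0.0636
grip_force: 29.9
```

```bash
python3 - <<'E'
from st import *
for rl,l in((125,.18),(90,.2)):
    p,Rp,u=pour(PH,np.radians(10),np.radians(rl),GD,ZG,lip=l);print(u); plan(p,Rp)
E
```

```text
15.55 [ 0.5813 -0.1846  0.1889] [-123.6    71.88  -77.25] q [-0.987  0.784  1.746  1.307  1.543  1.902] F [-0.5  0.5 -1.7] T [-0.5   0.56 -0.  ] 0.0636 29.90022462977322
[ 0.2399448  -0.84864769 -0.47140597]
shift [-0.0316  0.002   0.01  ] 0.033
 turn [-0.0007  0.0014 -0.6937] deg 39.7 q [-0.97  0.72  1.77  1.32  1.54  1.25] err 0.0 marg 0.93
[ 0.42629243 -0.90263362  0.05939117]
shift [-0.0487  0.0174  0.014 ] 0.054
 turn [-1.1000e-03  1.2000e-03 -1.3046e+00] deg 74.7 q [-0.96  0.68  1.82  1.33  1.54  0.63] err 0.0 marg 0.88
```

Emit:
{"api": "arm_command", "payload": {
  "moves": [
    [[-0.006,0,0.002],[0,0,-0.139],0.05],
    [[-0.013,0.001,0.004],[0,0,-0.278],0.05],
    [[-0.019,0.001,0.006],[0,0,-0.417],0.05],
    [[-0.025,0.002,0.008],[0,0,-0.556],0.05],
    [[-0.032,0.002,0.01],[0,0,-0.694],0.05]
  ]
}}

```text
time: 16.05
tool_pos: [0.5846, -0.1666, 0.2172]
tool_rot: [-1.78, 0.591, -0.903]
contact_force: [-0.3, -0.6, -1.3]
opening: 0.0634
grip_force: 29.9
```

```bash
python3 - <<'E'
from st import *
for rl,l in((85,.215),):
    p,Rp,u=pour(PH,np.radians(10),np.radians(rl),GD,ZG,lip=l);print(u); plan(p,Rp)
E
```

```text
16.05 [ 0.5846 -0.1666  0.2172] [-101.96   33.86  -51.72] q [-0.963  0.722  1.773  1.325  1.538  1.236] F [-0.3 -0.6 -1.3] T [-0.49  0.58  0.06] 0.0634 29.90101503576625
[ 0.43382022 -0.89004887  0.14004654]
shift [-0.0318 -0.0082  0.0023] 0.033
 turn [-0.0015  0.0007 -0.6884] deg 39.4 q [-0.96  0.65  1.82  1.32  1.54  0.57] err 0.0 marg 0.88
```

Emit:
{"api": "arm_command", "payload": {
  "moves": [
    [[-0.012,-0.002,0.001],[0,0,-0.139],0.05],
    [[-0.02,-0.004,0.001],[0,0,-0.278],0.05],
    [[-0.025,-0.006,0.002],[0,0,-0.417],0.05],
    [[-0.03,-0.008,0.002],[0,0,-0.556],0.05],
    [[-0.032,-0.008,0.002],[0,0,-0.69],0.05]
  ]
}}

```text
time: 16.55
tool_pos: [0.5737, -0.1469, 0.2418]
tool_rot: [-1.744, -0.088, -0.77]
contact_force: [0.0, -0.6, -1.0]
opening: 0.0631
grip_force: 29.9
```

```bash
python3 - <<'E'
from st import *
gp,gR=grasp(PH,GD,ZG)
plan(gp+[0.05,0.01,.175],gR*Ro.from_rotvec([0,0,np.radians(20)]),"a")
plan(gp+[0,0,.172],gR,"b")
E
```

```text
16.55 [ 0.5737 -0.1469  0.2418] [-99.95  -5.07 -44.09] q [-0.958  0.654  1.827  1.329  1.539  0.56 ] F [ 0.  -0.6 -1. ] T [-0.45  0.51  0.02] 0.0631 29.92246643542785
shift [-0.0794  0.0214 -0.0568] 0.1
a turn [-0.1475 -0.1131 -1.1288] deg 65.5 q [-1.1   0.5   2.    1.12  1.47 -0.62] err 0.0 marg 0.7
shift [-0.1085  0.0291 -0.0981] 0.149
b turn [-0.1306 -0.1424 -1.4768] deg 85.3 q [-1.22  0.48  2.06  1.02  1.51 -1.03] err 0.0 marg 0.64
```

Emit:
{"api": "arm_command", "payload": {
  "moves": [
    [[-0.011,0.003,-0.01],[-0.013,-0.014,-0.143],0.05],
    [[-0.022,0.006,-0.02],[-0.025,-0.028,-0.286],0.05],
    [[-0.033,0.009,-0.03],[-0.038,-0.042,-0.43],0.05],
    [[-0.044,0.012,-0.04],[-0.05,-0.055,-0.573],0.05],
    [[-0.055,0.015,-0.049],[-0.063,-0.069,-0.716],0.05]
  ]
}}

```text
time: 17.05
tool_pos: [0.4988, -0.1458, 0.2307]
tool_rot: [-1.932, -0.765, -0.493]
contact_force: [0.3, -0.0, -0.6]
opening: 0.0633
grip_force: 29.9
```

```bash
python3 - <<'E'
from st import *
gp,gR=grasp(PH,GD,ZG)
plan(gp+[0,0,.14],gR,"b")
for n in("top",):
    im=robot.read_camera(n)[:,:,::-1]; cv2.imwrite("pics/q_top.png",im)
im=robot.read_camera("side")[:,:,::-1]; cv2.imwrite("pics/q_side.png",im)
E
```

```text
17.05 [ 0.4988 -0.1458  0.2307] [-110.72  -43.83  -28.23] q [-1.071  0.582  1.93   1.161  1.545 -0.205] F [ 0.3 -0.  -0.6] T [-0.5   0.45  0.03] 0.0633 29.9466273739381
shift [-0.0755 -0.0011 -0.0368] 0.084
b turn [-0.0681 -0.0729 -0.7609] deg 44.0 q [-1.22  0.55  2.07  1.03  1.47 -1.11] err 0.0 marg 0.63
```

Emit:
{"api": "arm_command", "payload": {
  "moves": [
    [[-0.015,0,-0.007],[-0.013,-0.014,-0.145],0.05],
    [[-0.03,0,-0.015],[-0.026,-0.028,-0.29],0.05],
    [[-0.045,-0.001,-0.022],[-0.039,-0.042,-0.435],0.05],
    [[-0.06,-0.001,-0.03],[-0.052,-0.056,-0.58],0.05],
    [[-0.073,-0.001,-0.036],[-0.065,-0.07,-0.725],0.05]
  ]
}}

```text
time: 17.65
tool_pos: [0.4285, -0.1456, 0.1903]
tool_rot: [-3.025, -1.222, 0.665]
contact_force: [0.2, -0.1, -1.0]
opening: 0.0636
grip_force: 30.0
```

```bash
python3 - <<'E'
from st import *
gp,gR=grasp(PH,GD,ZG)
plan(gp+[0,0,.04],gR,"b")
im=robot.read_camera("top")[:,:,::-1]; cv2.imwrite("pics/r_top.png",im)
a=crop(im,320,120,440,240,1)
side=robot.read_camera("side")[:,:,::-1]
cv2.imwrite("pics/f.png",np.hstack([cv2.resize(im[120:320,300:450],(400,533),interpolation=cv2.INTER_CUBIC),cv2.resize(side[110:310,220:370],(400,533),interpolation=cv2.INTER_CUBIC)]))
E
```

```text
17.65 [ 0.4285 -0.1456  0.1903] [-173.31  -70.02   38.08] q [-1.208  0.557  2.076  1.039  1.463 -1.066] F [ 0.2 -0.1 -1. ] T [-0.58  0.52  0.04] 0.0636 29.963204988443977
shift [-0.0963  0.0022  0.0331] 0.102
b turn [-0.0032 -0.0027 -0.0412] deg 2.4 q [-1.22  0.79  2.09  1.07  1.34 -1.33] err 0.0 marg 0.61
```

View pics/f.png

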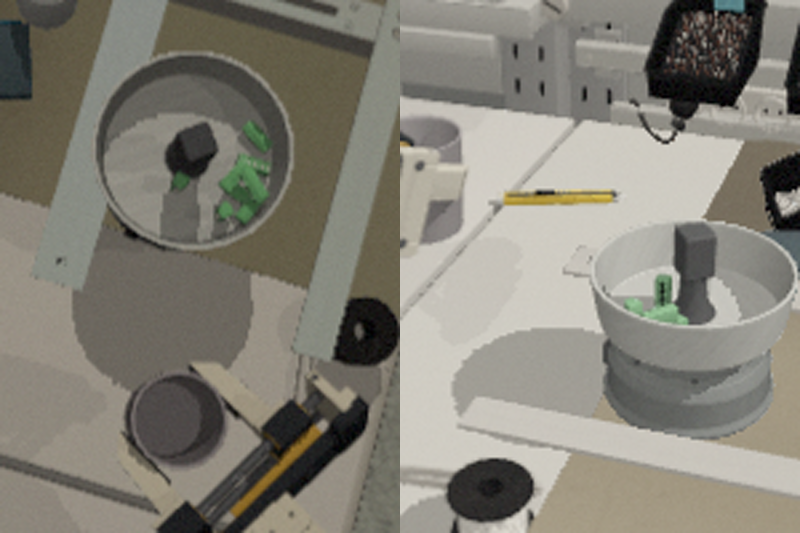

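The cup, at (177,420), is empty. The green blocks lie inside the mounted bowl around (245,180), and none are outside. Next I set the cup down.

Emit:
{"api": "arm_command", "payload": {
  "moves": [
    [[-0.03,0.001,0.01],[0,0,-0.02],0.05],
    [[-0.06,0.002,0.02],[-0.002,-0.002,-0.041],0.05],
    [[-0.08,0.002,0.0275],[-0.003,-0.003,-0.041],0.05],
    [[-0.096,0.002,0.033],[-0.003,-0.003,-0.041],0.05],
    [[-0.096,0.002,0.033],[-0.003,-0.003,-0.041],0.05]
  ]
}}

```text
time: 18.25
tool_pos: [0.4263, -0.1446, 0.0878]
tool_rot: [-3.106, -1.223, 0.749]
contact_force: [0.3, 0.4, -1.4]
opening: 0.0632
grip_force: 30.0
```

```bash
python3 - <<'E'
from st import *
gp,gR=grasp(PH,GD,ZG)
plan(gp+[0,0,.003],gR,"b")
E
```

```text
18.25 [ 0.4263 -0.1446  0.0878] [-177.94  -70.06   42.9 ] q [-1.212  0.799  2.099  1.076  1.332 -1.33 ] F [ 0.3  0.4 -1.4] T [-0.55  0.48  0.04] 0.0632 29.967749063935116
shift [-0.0343  0.0009  0.0118] 0.036
b turn [-0.0016 -0.0012 -0.0125] deg 0.7 q [-1.22  0.88  2.08  1.09  1.3  -1.4 ] err 0.0 marg 0.62
```

Emit:
{"api": "arm_command", "payload": {
  "moves": [
    [[-0.011,0,0.004],[0,0,-0.006],0.05],
    [[-0.022,0.001,0.0075],[-0.001,-0.001,-0.013],0.05],
    [[-0.029,0.001,0.01],[-0.002,-0.001,-0.013],0.05],
    [[-0.0343,0.001,0.0118],[-0.002,-0.001,-0.013],0.05],
    [[-0.0343,0.001,0.0118],[-0.002,-0.001,-0.013],0.05]
  ]
}}

```text
time: 18.75
tool_pos: [0.4257, -0.1456, 0.0525]
tool_rot: [3.125, -1.221, 0.803]
contact_force: [-0.1, -0.1, -1.2]
opening: 0.0634
grip_force: 30.0
```

Emit:
{"api": "arm_command", "payload": {
  "moves": [
    [[-0.001,0,0.0003],[0,0,0],0.05],
    [[-0.002,0,0.0007],[0,0,0],0.05],
    [[-0.0028,0,0.001],[0,0,0],0.05],
    [[-0.0028,0,0.001],[0,0,0],0.05],
    [[-0.0028,0,0.001],[0,0,0],0.05]
  ]
}}

```text
time: 19.25
tool_pos: [0.4256, -0.1456, 0.0499]
tool_rot: [3.121, -1.221, 0.806]
contact_force: [0.7, 0.3, -1.7]
opening: 0.0631
grip_force: 30.0
```

```bash
python3 st.py
```

```text
19.25 [ 0.4256 -0.1456  0.0499] [178.84 -69.95  46.18] q [-1.215  0.891  2.089  1.095  1.292 -1.425] F [ 0.7  0.3 -1.7] T [-0.52  0.55 -0.05] 0.0631 29.969196920110335
```

Emit:
{"api": "arm_command", "payload": {
  "moves": [
    [[-0.0005,0,0.0002],[0,0,0],0.05],
    [[-0.001,0,0.0003],[0,0,0],0.05],
    [[-0.0014,0,0.0005],[0,0,0],0.05],
    [[-0.0014,0,0.0005],[0,0,0],0.05],
    [[-0.0014,0,0.0005],[0,0,0],0.05]
  ]
}}

```text
time: 19.75
tool_pos: [0.4256, -0.1456, 0.0484]
tool_rot: [3.121, -1.221, 0.806]
contact_force: [-0.7, -0.3, 1.3]
opening: 0.0633
grip_force: 29.9
```

```bash
python3 st.py
```

```text
19.75 [ 0.4256 -0.1456  0.0484] [178.84 -69.97  46.18] q [-1.215  0.895  2.088  1.096  1.291 -1.428] F [-0.7 -0.3  1.3] T [-0.39  0.33 -0.04] 0.0633 29.92556588288153
```

Contact with the bench. I release and back straight out.

Emit:
{"api": "arm_command", "payload": {
  "moves": [
    [[0,0,0],[0,0,0],0.07],
    [[0,0,0],[0,0,0],0.08],
    [[0,0,0],[0,0,0],0.09],
    [[0,0,0],[0,0,0],0.09],
    [[0,0,0],[0,0,0],0.09]
  ]
}}

```text
time: 20.25
tool_pos: [0.4256, -0.1456, 0.0483]
tool_rot: [3.122, -1.221, 0.806]
contact_force: [-0.2, 0.1, -0.5]
opening: 0.0897
grip_force: 0.0
```

Emit:
{"api": "arm_command", "payload": {
  "moves": [
    [[0,0,-0.01],[0,0,0],0.09],
    [[0,0,-0.03],[0,0,0],0.09],
    [[0,0,-0.06],[0,0,0],0.09],
    [[0,0,-0.09],[0,0,0],0.09],
    [[0.02,0,-0.12],[0,0,0],0.09]
  ]
}}

```text
time: 20.75
tool_pos: [0.349, -0.2216, 0.1078]
tool_rot: [3.128, -1.221, 0.798]
contact_force: [0.7, -0.3, 0.4]
opening: 0.0899
grip_force: 0.0
```

Emit:
{"api": "arm_command", "payload": {
  "moves": [
    [[0.03,0,-0.02],[0,0,0],0.09],
    [[0.06,0,-0.03],[0,0,0],0.09],
    [[0.06,0,-0.03],[0,0,0],0.09],
    [[0.06,0,-0.03],[0,0,0],0.09],
    [[0.06,0,-0.03],[0,0,0],0.09]
  ]
}}

```text
time: 21.25
tool_pos: [0.3446, -0.2252, 0.1743]
tool_rot: [3.125, -1.221, 0.803]
contact_force: [0.8, -0.3, -1.1]
opening: 0.0901
grip_force: 0.0
```

```bash
python3 - <<'E'
from st import *
a={n:robot.read_camera(n)[:,:,::-1].astype(int) for n in("top","side")}
for n in a:
    b=cv2.imread(f"pics/{n}0.png").astype(int); d=np.abs(a[n]-b).sum(2)
    pts={"cup":CUP+[0,0,.04],"bottle":[.8,-.056,.05],"case":[.712,-.002,.02],"spool":[.487,-.339,.02],"cutter":[.477,.155,.005]}
    for k,p in pts.items():
        u,v=proj(n,p)[0].astype(int); w=d[max(v-22,0):v+22,u-22:u+22]; print(n,k,(u,v),"changed frac",(w>90).mean().round(3))
    hsv=cv2.cvtColor(a[n].astype(np.uint8),cv2.COLOR_BGR2HSV); m=(hsv[...,0]>45)&(hsv[...,0]<85)&(hsv[...,1]>70)
    u,v=proj(n,BOWL+[0,0,.03])[0].astype(int); print("green in bowl",m[v-35:v+35,u-38:u+38].sum()); u,v=proj(n,CUP+[0,0,.05])[0].astype(int); print("green at cup",m[v-18:v+18,u-18:u+18].sum())
# cup located vs template
b=cv2.imread("pics/side0.png"); T=b[205:265,212:255]; r=cv2.matchTemplate(a["side"].astype(np.uint8),T,cv2.TM_CCOEFF_NORMED); print(cv2.minMaxLoc(r))
E
```

```text
21.25 [ 0.3446 -0.2252  0.1743] [179.04 -69.97  45.99] q [-1.443  0.625  1.981  0.839  1.569 -1.161] F [ 0.8 -0.3 -1.1] T [-0.45  0.33  0.02] 0.0901 0.0
top cup (np.int64(357), np.int64(274)) changed frac 0.239
top bottle (np.int64(317), np.int64(103)) changed frac 0.0
top case (np.int64(292), np.int64(143)) changed frac 0.0
top spool (np.int64(437), np.int64(243)) changed frac 0.0
top cutter (np.int64(221), np.int64(242)) changed frac 0.0
green in bowl 359
green at cup 0
side cup (np.int64(233), np.int64(234)) changed frac 0.095
side bottle (np.int64(401), np.int64(210)) changed frac 0.0
side case (np.int64(362), np.int64(208)) changed frac 0.305
side spool (np.int64(254), np.int64(303)) changed frac 0.0
side cutter (np.int64(277), np.int64(183)) changed frac 0.187
green in bowl 10
green at cup 0
(-0.6365999579429626, 0.9031217098236084, (122, 247), (212, 205))
```

```bash
python3 -c "
from cell import robot
print(robot.hand_in())"
```

```text
the job is handed in; nothing more can be done
None
```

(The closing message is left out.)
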